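Seat a specimen mount on the spectrometer and hold its carrier flat on the window

TASK

Take the round specimen mount out of the pocket tray and stand it in the round pocket of the aluminium carrier. Then, by its upright grip, bring the carrier onto the spectrometer's deck and tuck its bevelled front edge under the spring clip as far as the stop pins, between the guide rails, letting the clip ride up only as the carrier's edge pushes in under it, never prying it up. Finish while holding: the sprung light seal would lift the carrier, so keep it gently pressed down flat on the deck for the reading and do not let go; leave the square mounts and everything else on the bench where they are.

Things in the scene. Friction and masses are not known exactly. Their poses are not given: they have to be found in the camera images.
- round_mount: the one round specimen mount: plain steel cylinder 16 mm in diameter, 20 mm tall, 20 g, standing in one pocket of the pocket tray. Origin: centre of its underside; z up its axis.
- square_mount_1: square steel specimen mount 16 x 16 mm, 20 mm tall, in another pocket of the tray, to be left alone. Origin: centre of its underside.
- square_mount_2: a second such square mount in a third pocket (the fourth pocket is empty), to be left alone.
- pocket_tray: grey tray plate 100 x 100 x 14 mm, fixed to the worktop, with four square pockets 20 mm wide and 8 mm deep at x = +-23, y = +-23 mm of its centre; a mount standing in a pocket has its underside 6 mm and its top 26 mm above the worktop. Origin: centre of the underside; z up, x and y along its sides.
- carrier: loose specimen carrier lying flat on the worktop: aluminium slide 100 mm long (its x) by 56 mm wide (its y), 6 mm thick, 130 g. Its front edge (at x = +50 mm) is bevelled on top, 3 mm thick at the very edge and rising to 6 mm over 8 mm. In it a round pocket, and near the rear an upright black grip. Origin: centre of the underside; x points to the bevelled front edge, z up.
- carrier_pocket (a point): centre of the floor of the carrier's round pocket: 22 mm in diameter at the floor, widening to 25 mm at the mouth, 4 mm deep, floor 2 mm above the carrier's underside with a 10 mm viewing hole; 8 mm ahead of the carrier's origin.
- carrier_grip (a point): point inside the carrier's upright grip tab: 24 mm along the carrier's x, 10 mm thick along its y, its top 36 mm above the carrier's underside (30 mm above the plate). This point is 34 mm behind the carrier's origin and 25 mm above its underside.
- carrier_edge (a point): middle of the carrier's front lower edge, 50 mm ahead of its origin, on the underside.
- spectrometer: benchtop reflectance spectrometer, fixed: white box 250 mm (x) by 150 mm (y) with a flat aluminium deck 55 mm above the worktop; at its back, from 76 mm ahead of the origin on, a hood 33 mm higher. On the deck: window, guide rails, spring clip, stop pins. The carrier comes in from the -x side, front edge first. Origin: centre of the underside; x from its front to its hood, z up.
- rails (a point): point on the deck midway between the rear ends of the two steel guide rails, 45 mm behind the instrument's origin. The rails are 5 mm high, 61 mm apart inside, and run 66 mm forwards from here; behind here their ends flare outwards over a further 15 mm.
- window (a point): centre of the measuring window, on the deck; 12 mm behind the instrument's origin. With the carrier against the stop, its pocket is straight above the window.
- seal (a joint): how far the sprung light seal is pressed in, m: 0 = standing 2 mm proud of the deck, 0.002 = flush. It is a black ring 33 mm in diameter round the window with a bevelled rim; it needs about 4 N to start and 8 N to go flush, so it lifts the carrier off the deck unless that is pressed down.
- clip (a joint): angle of the spring clip, rad: 0 at rest, growing as its nose is raised (0.01 rad = 0.5 mm at the nose). Steel leaf 28 mm wide, hinged 68 mm ahead of the instrument's origin, pointing back towards -x; a carrier lying flat under it raises it to about 0.05. It presses with about 1.5 N.
- clip_nose (a point): lowest line of the clip's nose, 17 mm ahead of the instrument's origin (13 mm short of the stop) and about 3.5 mm above the deck at rest; from there the tip turns up, to 11 mm above the deck 6 mm ahead of the instrument's origin.
- stop (a point): point on the deck midway between the two stop pins (6 mm tall, 21 mm to either side), where the middle of the carrier's front edge comes to rest; 30 mm ahead of the instrument's origin. Its axes are the instrument's.
- wash_bottle: white squeeze bottle with red cap and bent spout, 214 mm tall, a bystander to the right of the tray. Origin: centre of the underside.
- cuvette_box: grey box 73 x 110 x 52 mm, a bystander far to the right. Origin: centre of the underside.
- dropper_bottle: brown dropper bottle 124 mm tall, a bystander to the right. Origin: centre of the underside.
- conical_flask: conical glass flask 100 mm tall, a bystander behind the tray. Origin: centre of the underside.
- beaker: small glass beaker 78 mm tall, a bystander behind the tray. Origin: centre of the underside.
- capped_vial: stoppered glass vial 94 mm tall, a bystander behind the tray. Origin: centre of the underside.
- forceps: steel forceps 128 mm long, lying behind the carrier and the tray, a bystander. Origin: centre of the underside.

How it is judged:
By the outcome, as a careful person would: the job done as asked, in the order asked, and still so for the second after the job is handed in, while the arm keeps its last pose, push and grip.
It also fails if it takes over 54 s, if anything falls off the work surface, if the arm or the gripper's body presses on something with over 40 N, if the wrist force passes 120 N, or if a joint passes its speed limit or range.

ROBOT

A 7-joint arm with a two-finger parallel gripper is mounted at the origin on a cart in front of the work surface, level with it; the furniture and walls round the work are solid. World frame = base frame: x ahead of the robot, y to its left, z up, the work surface at z = 0. Lengths are in m, angles in rad, forces in N, time in s.
With the tool pointing down it reaches from about 0.4 to 0.85 m from the base axis. Payload 10.4 kg.
Tool frame: the origin (TCP) lies between the finger pads; the fingertips stand 8 mm ahead of it and the grasp point (between the pads) lies 11 mm behind it; z points along the fingers, x is the direction in which the jaws open and shut, and the axes are right-handed (so a half turn about z gives the same grasp; the last joint's range is limited). The gripper opens to 87 mm and grips with 3 to 60 N. Pads are 19 mm wide; open, the fingers measure 117 mm over their backs; the gripper's body (75 mm by 190 mm) begins 51 mm behind the grasp point.
Start: joints at [1.089, 0.332, -0.065, 1.46, 0.022, 1.35, -0.088], TCP at [0.277, -0.56, 0.2] pointing down, gripper open.
Joint ranges: [-2.6, 2.6], [-0.5, 2.12], [-1.47, 1.34], [0.16, 2.42], [-1.27, 4.41], [0.06, 2.06], [-2.6, 2.6]. Speed limits (rad/s): [2.22, 2.22, 2.79, 2.79, 3.14, 3.14, 3.14].

INTERFACE

Orientations are given as a unit quaternion [x, y, z, w].
In Python, from bench import r, viewer gives the robot as it stands.
- The arm moves only by the tool apply_moves, never from a script. Its argument "increments" is a list of rows, each an object with "grip": the closure in counts, from 0 (fully open) to 255 (shut); "xyz": the shift along the tool's x, y, z in mm, a list of three; "rotation": the turn, a rotation vector about the tool's x, y, z in degrees, a list of three. A call has 1 to 5 rows; each row is the pose to reach, as a shift and turn from the pose measured when the call began, along the tool's axes at that moment; what a row does not reach only later rows make up. A row lasts 1/8 s, in which the tool goes at most 62.5 mm and 10.7 degrees, less where a joint would pass 70% of its speed; a pose out of reach is approached as far as the arm can. A call with a gripper value outside its range is refused whole. The fingers move at their own pace and stop on an object; "squeeze" is the grip in N (left out, the last holds). Time passes only in rows, so rows that repeat a pose let the fingers close. It gives the time, the measured TCP pose, the force and the opening at its end, in the units of the state.
- r.read_state(): the state, without advancing time (a new reading comes with each control period).
- viewer.camera(name): name is "side" or "top"; returns a dict with "img" (480x640x3 uint8, blue, green, red), "range_z" (480x640 float32, m along the optical axis (not along the pixel's ray), 0 where there is no reading), "vertical_fov" (degrees; the focal length in pixels is half the picture's height over the tangent of half this angle, whatever the lens; pixels are square), "cx", "cy" (the principal point, pixels), "rvec" (rotation vector, rad) and "tvec" (3), from world to camera coordinates, as OpenCV has them. Camera axes: x right, y down, z forward; pixel columns grow to the right and rows downward; lengths in m; the calibration is good to about 2 mm. A picture is of the moment at which its call begins.
- r.close_job(): hands the job in, once; it reports no verdict.
The state is a dict: "time": time; "joint_positions": joint angles; "joint_vel": joint speeds; "joint_torque": joint torques, N m; "ee_pos": TCP position; "eef_rot": TCP orientation; "ft_force": force on the tool from outside, world axes, zero at the start; "torque": the same for the moment, N m; "width": finger opening in m.
Only numpy, scipy, OpenCV 4.12 (cv2) and the standard library are available. Lean on these libraries where they do the work, as an engineer would, in place of code of your own. Each camera call takes 0.05 s, during which the arm holds its last target.

## Working session

There is one attempt and no reset: what is moved stays moved. The work goes in short steps, Python scripts to look and compute and a tool call to move; the robot and the scene stay as the last step left them, time stands still between calls to the robot, and variables do not carry over. Pictures are saved under pics/ and viewed, and the job is handed in when it is done.

Besides the shell and the picture viewer there is one more tool, called after "Request:" as a command line: name --argument value ..., lists and objects as JSON in quotes. apply_moves: Moves the arm, as the interface text tells. Its arguments: {"type":"object","properties":{"increments":{"type":"array","items":{"type":"object","properties":{"grip":{"type":"number"},"xyz":{"type":"array","items":{"type":"number"}},"rotation":{"type":"array","items":{"type":"number"}}}}},"squeeze":{"type":"number"}},"required":["increments"]}

```bash
mkdir -p pics; ls; cat > h.py <<'E'
import numpy as np, cv2
from scipy.spatial.transform import Rotation as R
def load(n):
    d=np.load(f'{n}.npy',allow_pickle=True).item(); return d
def K(d):
    f=240/np.tan(np.radians(d['vertical_fov'])/2)
    return np.array([[f,0,d['cx']],[0,f,d['cy']],[0,0,1.]])
def proj(d,p):
    return cv2.projectPoints(np.array(p,float).reshape(-1,3),np.array(d['rvec'],float),np.array(d['tvec'],float),K(d),None)[0].reshape(-1,2)
def ray(d,uv):
    Rm=cv2.Rodrigues(np.array(d['rvec'],float))[0]; t=np.array(d['tvec'],float).reshape(3)
    uv=np.array(uv,float).reshape(-1,2)
    v=np.c_[uv,np.ones(len(uv))]@np.linalg.inv(K(d)).T
    return -Rm.T@t, v@Rm
def onplane(d,uv,z):
    o,v=ray(d,uv); return o+v*((z-o[2])/v[:,2])[:,None]
def cloud(d):
    vv,uu=np.mgrid[:480,:640]; o,v=ray(d,np.c_[uu.ravel(),vv.ravel()])
    return (o+v*d['range_z'].reshape(-1,1)).reshape(480,640,3)
E
python3 - <<'E'
from bench import r,viewer
import numpy as np,cv2
for n in('side','top'):
    d=viewer.camera(n); np.save(n+'0.npy',d,allow_pickle=True); cv2.imwrite(f'pics/{n}0.png',d['img'])
    print({k:d[k] for k in d if k not in('img','range_z')})
print(r.read_state())
E
```

```text
pics
{'vertical_fov': 49.0105738927992, 'cx': 324.1776381741212, 'cy': 239.87292622244195, 'rvec': array([ 2.12240373,  0.06240659, -0.02199708]), 'tvec': array([-0.56454559,  0.01438458,  1.45757499])}
{'vertical_fov': 50.051050784858006, 'cx': 321.01201952124904, 'cy': 239.98801994885812, 'rvec': array([ 2.1847045 , -2.02667685,  0.21498248]), 'tvec': array([-0.09202075,  0.53740589,  1.42682899])}
{'time': 0.1, 'joint_positions': array([ 1.08941704,  0.33281745, -0.06467806,  1.46087006,  0.02161308,
        1.34987437, -0.08851833]), 'joint_vel': array([ 0.00102801, -0.00056419,  0.00099881, -0.00161422,  0.00027886,
        0.00025633,  0.00057889]), 'joint_torque': array([ 2.04122545e-03, -6.24541283e+01,  2.49492220e-02, -3.90720999e+01,
       -6.13580877e-02,  3.65011103e-02,  9.07065919e-05]), 'ee_pos': array([ 0.27659822, -0.56004666,  0.1989219 ]), 'eef_rot': array([ 8.49363993e-01, -5.27807163e-01, -5.60131469e-04, -3.02907040e-04]), 'ft_force': array([-0.47102989, -0.3520635 ,  0.26285772]), 'torque': array([ 0.00396526,  0.00485784, -0.0315747 ]), 'width': 0.08676503682586628}
```

View pics/side0.png

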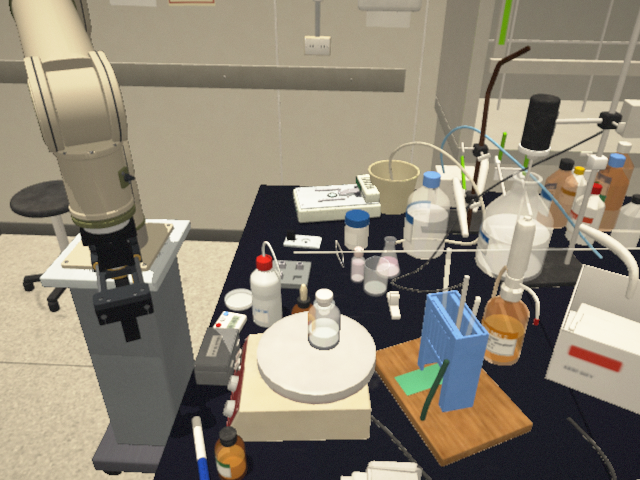

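View pics/top0.png

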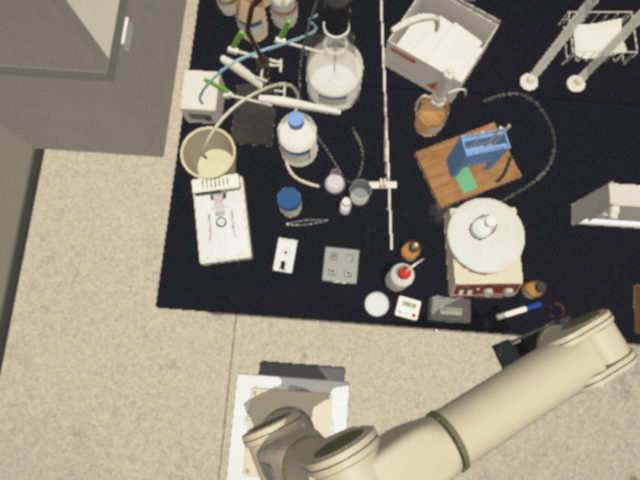

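The top view shows the spectrometer at about (222,220), the carrier at (285,256) and the tray at (341,265). The side view shows them at about (335,200), (303,242) and (291,273). I'll zoom in on these.

```bash
python3 - <<'E'
from h import *
t=load('top0');s=load('side0')
c=cv2.resize(t['img'][165:295,180:380],None,fx=4,fy=4,interpolation=cv2.INTER_CUBIC);cv2.imwrite('pics/tz.png',c)
c=cv2.resize(s['img'][170:300,220:400],None,fx=4.4,fy=4.4,interpolation=cv2.INTER_CUBIC);cv2.imwrite('pics/sz.png',c)
for d,pts in((t,[(222,220),(285,256),(341,265)]),(s,[(335,200),(303,242),(291,273)])):
    print(onplane(d,pts,0.0)); P=cloud(d); print([P[v,u] for u,v in pts])
E
```

```text
[[ 0.59408992  0.25257024  0.        ]
 [ 0.49822334  0.05271605  0.        ]
 [ 0.48365625 -0.11546276  0.        ]]
[array([0.58091378, 0.24065056, 0.05507013]), array([0.49704533, 0.05215351, 0.00670553]), array([ 0.48099385, -0.11501928,  0.01603705])]
[[ 0.58355313  0.31348608  0.        ]
 [ 0.50304306  0.05061623  0.        ]
 [ 0.48554973 -0.10155489  0.        ]]
[array([0.58615458, 0.21272337, 0.05203342]), array([0.50404761, 0.04010126, 0.00656981]), array([ 0.48780091, -0.11961415,  0.01284451])]
```

View pics/tz.png

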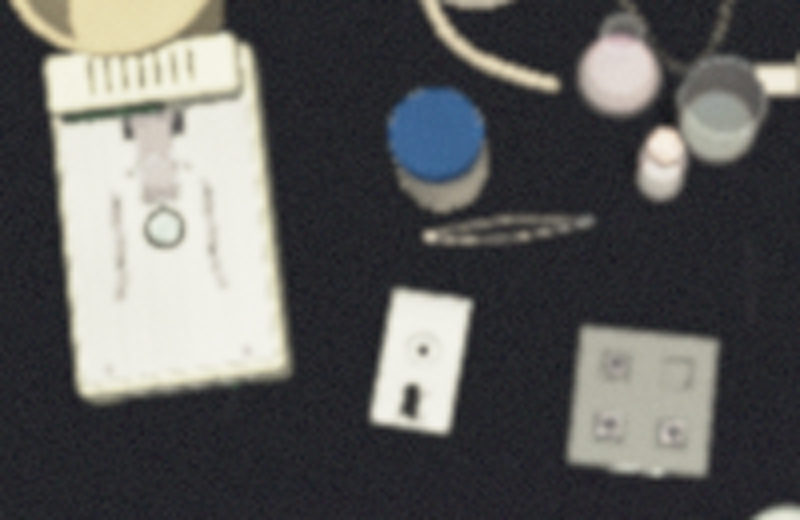

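View pics/sz.png

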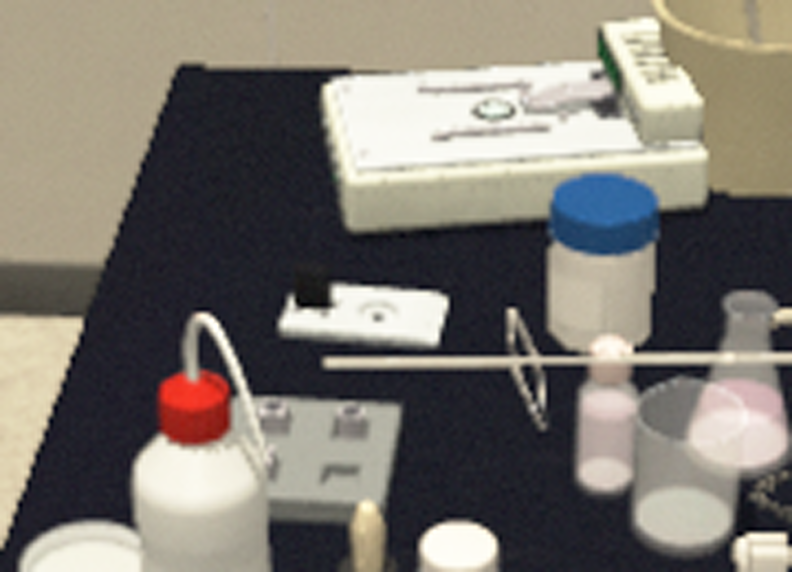

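```bash
python3 - <<'E'
from bench import r,viewer
from h import *
for n in('side','top'):
    L=[viewer.camera(n) for _ in range(10)]
    d=L[0]; im=np.mean([x['img'].astype(float) for x in L],0)
    z=np.array([x['range_z'] for x in L]); z[z==0]=np.nan
    d['imgf']=im; d['img']=im.round().astype('uint8'); d['range_z']=np.nan_to_num(np.nanmedian(z,0)); d['zs']=np.nanstd(z,0)
    np.save(n+'1.npy',d,allow_pickle=True)
t=load('top1');s=load('side1')
def crop(d,u0,v0,w,h,f,n):
    c=cv2.resize(d['img'][v0:v0+h,u0:u0+w],None,fx=f,fy=f,interpolation=cv2.INTER_CUBIC);cv2.imwrite(n,c)
crop(t,318,243,46,46,13,'pics/t_tray.png')
crop(s,270,255,46,40,13,'pics/s_tray.png')
P=cloud(t); print('depth noise',np.nanmedian(t['zs'][250:290,320:360]))
for v in(40,100,150,200,240):
    m=[(u,P[v,u].round(3)) for u in range(378,398) if P[v,u,2]>0.03]; print(v,m[:4])
E
```

```text
depth noise 0.0030686972
40 [(382, array([ 1.13 , -0.186,  0.16 ])), (383, array([ 1.131, -0.189,  0.16 ])), (388, array([ 1.152, -0.206,  0.13 ])), (389, array([ 1.152, -0.209,  0.131]))]
100 [(385, array([ 0.94 , -0.204,  0.162])), (386, array([ 0.942, -0.207,  0.158]))]
150 [(385, array([ 0.804, -0.215,  0.126])), (386, array([ 0.796, -0.216,  0.146])), (387, array([ 0.79 , -0.217,  0.159])), (388, array([ 0.791, -0.22 ,  0.158]))]
200 [(389, array([ 0.646, -0.23 ,  0.16 ])), (390, array([ 0.646, -0.232,  0.159]))]
240 [(391, array([ 0.535, -0.24 ,  0.159])), (392, array([ 0.535, -0.243,  0.158]))]
```

View pics/t_tray.png

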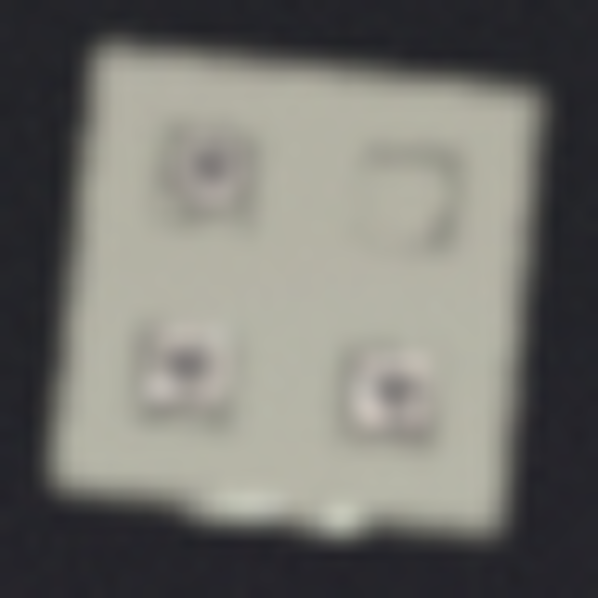

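View pics/s_tray.png

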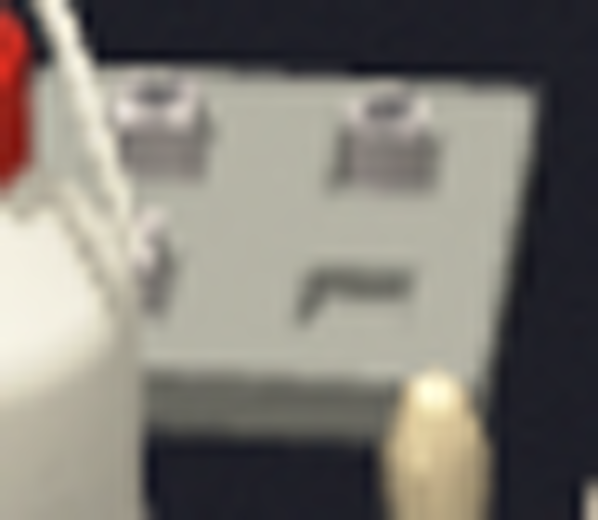

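The empty pocket is top-view far right, around (410,200) in the crop. The round mount is the far-left one: top crop (208,172), side crop (385,110). Its top disc has no corners and the pocket corners are dark. The other two are squares. Next I'll measure everything.

```bash
python3 - <<'E'
from h import *
t=load('top1');s=load('side1')
for n,d in(('t',t),('s',s)): print(n,'cam',ray(d,[(320,240)])[0].round(3))
# tray + carrier in top by mask
def quad(d,u0,v0,u1,v1,thr,fn=None):
    f=8
    g=cv2.resize(d['imgf'][v0:v1,u0:u1].astype('float32').min(2) if fn is None else fn,None,fx=f,fy=f,interpolation=cv2.INTER_CUBIC)
    m=(g>thr).astype('uint8'); n,l,st,c=cv2.connectedComponentsWithStats(m)
    k=1+np.argmax(st[1:,4]); m=(l==k).astype('uint8')
    cn=max(cv2.findContours(m,0,2)[0],key=cv2.contourArea)
    h=cv2.convexHull(cn); q=cv2.approxPolyDP(h,0.04*cv2.arcLength(h,True),True).reshape(-1,2)
    # refine: fit lines to each side
    pts=cn.reshape(-1,2).astype(float)
    L=[]
    for i in range(len(q)):
        a,b=q[i].astype(float),q[(i+1)%len(q)].astype(float); e=(b-a)/np.linalg.norm(b-a); nn=np.array([-e[1],e[0]])
        sel=[p for p in pts if abs((p-a)@nn)<6 and .12<((p-a)@e)/np.linalg.norm(b-a)<.88]
        vx,vy,x,y=cv2.fitLine(np.array(sel,'float32'),cv2.DIST_HUBER,0,.01,.01).ravel(); L.append((np.array([x,y]),np.array([vx,vy])))
    out=[]
    for i in range(len(L)):
        (p,a),(w,b)=L[i-1],L[i]; k=np.linalg.solve(np.c_[a,-b],w-p); out.append(p+a*k[0])
    return (np.array(out)+.5)/f-.5+[u0,v0]
q=quad(t,315,240,366,292,80); print('tray q',q.round(2)); W=onplane(t,q,.014); print(W.round(4),W.mean(0),np.linalg.norm(np.roll(W,1,0)-W,axis=1))
q=quad(t,268,232,302,280,90); print('car q',q.round(2)); W=onplane(t,q,.006); print(W.round(4),W.mean(0),np.linalg.norm(np.roll(W,1,0)-W,axis=1))
try:
    q=quad(s,276,225,326,255,90); print('car side',q.round(2)); W=onplane(s,q,.006); print(W.round(4),W.mean(0),np.linalg.norm(np.roll(W,1,0)-W,axis=1))
except Exception as e: print(e)
for n,d in(('t',t),('s',s)):
    P=cloud(d); ok=d['range_z']>0
    for nm,(x0,x1,y0,y1) in dict(wash=(.38,.52,-.26,-.14),blue=(.5,.75,-.02,.12)).items():
        m=ok&(P[...,0]>x0)&(P[...,0]<x1)&(P[...,1]>y0)&(P[...,1]<y1)&(P[...,2]>.05)&(P[...,2]<.3)
        if m.sum(): print(n,nm,m.sum(),np.percentile(P[m],[2,50,98],axis=0).round(3).tolist())
E
```

```text
t cam [ 0.233 -0.074  1.508]
s cam [ 0.623 -1.202  0.782]
tray q [[324.6  245.44]
 [359.56 249.13]
 [356.4  284.29]
 [320.8  280.34]]
[[ 0.5362 -0.0627  0.014 ]
 [ 0.5329 -0.1667  0.014 ]
 [ 0.4279 -0.1637  0.014 ]
 [ 0.4316 -0.0592  0.014 ]] [ 0.48215471 -0.11307822  0.014     ] [0.10466187 0.104074   0.10506891 0.10451894]
car q [[277.71 235.9 ]
 [298.12 239.35]
 [291.96 273.73]
 [271.23 270.32]]
[[0.5564 0.0794 0.006 ]
 [0.5504 0.0176 0.006 ]
 [0.4459 0.027  0.006 ]
 [0.4514 0.0889 0.006 ]] [0.50101228 0.05324186 0.006     ] [0.10542433 0.06207942 0.10500036 0.06209654]
car side [[134.28  68.65]
 [281.81 233.16]
 [322.67 235.58]
 [317.72 252.1 ]]
[[-0.6522  1.8916  0.006 ]
 [ 0.4392  0.0846  0.006 ]
 [ 0.5568  0.0793  0.006 ]
 [ 0.5482 -0.0078  0.006 ]] [0.22301541 0.5119451  0.006     ] [2.24698714 2.11104147 0.11767198 0.08753394]
t wash 118 [[0.429, -0.259, 0.055], [0.449, -0.254, 0.118], [0.516, -0.242, 0.159]]
t blue 491 [[0.62, 0.018, 0.054], [0.646, 0.047, 0.096], [0.681, 0.078, 0.099]]
s wash 10 [[0.511, -0.245, 0.157], [0.515, -0.242, 0.158], [0.52, -0.239, 0.158]]
s blue 572 [[0.62, 0.017, 0.052], [0.651, 0.028, 0.087], [0.682, 0.074, 0.097]]
```

```bash
python3 - <<'E'
from h import *
t=load('top1');s=load('side1')
M=np.array([.5059,-.0908,.026]); print(proj(t,M),proj(s,M))
# tray grid predicted in both: print pixel of tray pockets
f=8
for n,d,uv in(('t',t,(334,256.5)),('s',s,(299.5,263.5))):
    u0,v0=int(uv[0])-9,int(uv[1])-9
    im=d['imgf'][v0:v0+18,u0:u0+18]
    sat=(im.max(2)-im.min(2)); 
    print(n); print(im[...,2].round().astype(int)); 
    print((im[...,0]-im[...,1]).round().astype(int))
E
```

```text
[[333.44787185 255.45854533]] [[299.1359291  262.55861657]]
t
[[111 142 150 144 140 139 137 134 126 117 114 107  99  92  88  84  80  76]
 [130 165 173 172 171 171 171 168 164 159 156 152 148 144 141 140 138 134]
 [135 169 179 179 178 178 179 178 177 176 175 175 174 172 171 172 172 169]
 [138 170 179 179 179 179 180 179 178 179 179 179 178 179 179 179 179 178]
 [139 171 179 180 178 177 176 176 177 177 177 179 179 179 180 179 180 180]
 [142 173 179 179 177 170 164 165 169 168 168 172 176 178 179 180 180 179]
 [150 174 180 178 174 164 154 159 162 159 160 161 166 174 178 179 179 179]
 [155 175 179 179 173 161 156 157 150 145 151 154 156 171 177 180 179 180]
 [158 176 179 178 171 157 155 154 134 130 145 152 156 171 178 179 179 179]
 [163 178 179 178 169 154 152 155 143 138 152 157 158 172 180 180 179 179]
 [169 179 180 178 169 156 152 157 161 165 166 156 158 174 179 180 180 179]
 [171 179 180 178 171 165 157 153 160 166 163 152 159 174 179 179 179 179]
 [170 179 180 178 172 166 159 150 152 157 159 156 163 176 179 180 179 179]
 [172 178 179 179 175 171 166 163 166 170 170 166 168 176 179 1
[... 3667 characters left out ...]
-11 -12 -12 -12 -10 -11]
 [-14 -14 -14 -14 -14 -14 -11  -9  -2  -1   0  -5 -11 -14 -14 -14 -14 -14]
 [-14 -14 -14 -14 -14 -13 -10  -5  -4  -3  -4  -6  -9 -14 -14 -14 -14 -14]
 [-14 -14 -14 -14 -14 -13  -8  -5  -5  -5  -4  -6  -6 -11 -13 -14 -14 -14]
 [-14 -14 -14 -14 -14 -12  -7  -5  -5  -5  -4  -4  -5 -10 -13 -14 -14 -14]
 [-14 -14 -14 -14 -14 -12  -6  -5  -5  -5  -4  -6  -6 -10 -13 -14 -14 -14]
 [-14 -14 -14 -14 -14 -11  -7  -5  -3  -5  -4  -5  -5 -10 -14 -14 -14 -14]
 [-14 -14 -14 -14 -13 -11 -10 -10  -8  -6  -7  -7  -8 -10 -14 -14 -14 -14]
 [-14 -14 -14 -14 -14 -13 -14 -13 -13 -12 -12 -12 -13 -13 -14 -14 -14 -14]
 [-14 -14 -14 -14 -14 -14 -14 -14 -13 -14 -14 -14 -14 -14 -14 -14 -15 -14]]
```

```bash
cat >> h.py <<'E'
def tri(dl,uvl):
    A=np.zeros((3,3));b=np.zeros(3)
    for d,uv in zip(dl,uvl):
        o,v=ray(d,uv); v=v[0]/np.linalg.norm(v[0]); Pm=np.eye(3)-np.outer(v,v); A+=Pm;b+=Pm@o
    return np.linalg.solve(A,b)
E
python3 - <<'E'
from h import *
t=load('top1');s=load('side1')
def dot(d,u0,v0,u1,v1,thr):
    g=d['imgf'][v0:v1,u0:u1]; w=np.clip(thr-g[...,2],0,None); vv,uu=np.mgrid[v0:v1,u0:u1]
    return (w*uu).sum()/w.sum(),(w*vv).sum()/w.sum()
a=dot(t,331,253,336,257,155); b=dot(s,296,261,302,265,150); print(a,b)
g=t['imgf'][251:261,328:341]; w=np.clip(g[...,0]-g[...,1]+12,0,None); vv,uu=np.mgrid[251:261,328:341]; a2=((w*uu).sum()/w.sum(),(w*vv).sum()/w.sum()); print('disc',a2)
p=tri([t,s],[a,b]); print('dot',p, proj(t,p)-a, proj(s,p)-b); print(onplane(t,a2,.026),onplane(t,a,.026),onplane(s,b,.026))
# carrier: black grip top & pocket hole
for n,d,w in(('t',t,(277,255,290,272)),('s',s,(282,225,300,245)),('t',t,(279,245,294,260)),('s',s,(298,232,318,248))):
    u0,v0,u1,v1=w; print(n,u0,v0); print(d['imgf'][v0:v1,u0:u1].mean(2).round().astype(int))
E
```

```text
(np.float64(333.68218442256045), np.float64(255.13428827215756)) (np.float64(299.6671214188267), np.float64(262.41678035470665))
disc (np.float64(333.62813522355503), np.float64(255.68211559432933))
dot [ 0.50704989 -0.09134663  0.02678071] [[-0.0141425  -0.09535593]] [[-0.10758958  0.02549526]]
[[ 0.50527599 -0.09137285  0.026     ]] [[ 0.50691414 -0.091417    0.026     ]] [[ 0.50719398 -0.09006532  0.026     ]]
t 277 255
[[236 237 237 237 235 231 229 229 229 229 230 230 233]
 [236 237 237 237 236 234 231 231 232 233 232 233 236]
 [236 237 237 237 237 236 236 236 236 236 236 236 237]
 [236 237 237 236 237 236 236 237 237 237 237 237 237]
 [236 236 236 236 234 232 232 233 235 237 237 237 237]
 [236 236 236 232 219 200 198 214 229 235 237 237 237]
 [237 236 233 219 174 126 123 166 216 232 235 236 237]
 [236 236 230 199 130  73  73 130 196 224 230 236 237]
 [236 236 229 192 114  60  61 114 182 216 226 235 237]
 [236 236 229 190 109  57  61 116 188 222 231 236 237]
 [236 235 223 171  97  56  68 128 203 231 236 237 237]
 [237 233 211 144  79  54  80 148 213 234 237 237 237]
 [237 232 204
[... 3400 characters left out ...]
 244 244
  244 244]
 [245 245 242 225 215 237 237 233 237 240 232 216 234 246 246 246 244 244
  244 244]
 [244 245 244 236 232 243 218 169 181 228 246 238 238 246 246 246 245 244
  244 243]
 [244 245 245 243 242 244 222 133 154 222 247 246 245 246 246 245 244 244
  244 243]
 [244 244 245 244 245 246 242 230 233 242 247 246 246 246 246 245 244 244
  241 237]
 [244 245 244 245 245 245 246 246 246 247 247 246 246 246 246 245 245 244
  243 239]
 [218 218 221 228 233 238 238 239 242 247 247 246 246 246 245 245 245 244
  243 243]
 [164 164 165 169 178 193 193 193 200 211 208 207 216 217 222 228 231 236
  238 243]
 [101 103 104  97 107 122 127 135 130 129 132 147 162 163 168 178 181 194
  206 223]]
```

```bash
python3 - <<'E'
from h import *
t=load('top1');s=load('side1')
def dot(d,u0,v0,u1,v1,thr):
    g=d['imgf'][v0:v1,u0:u1].mean(2); w=np.clip(thr-g,0,None); vv,uu=np.mgrid[v0:v1,u0:u1]
    return (w*uu).sum()/w.sum(),(w*vv).sum()/w.sum()
a=dot(t,283,250,289,256,215); b=dot(s,303,240,308,245,215); p=tri([t,s],[a,b]); print('hole',a,b,p,proj(t,p)-a,proj(s,p)-b,onplane(t,a,.002),onplane(s,b,.002))
q=[(277.71,235.9),(298.12,239.35),(291.96,273.73),(271.23,270.32)]
W=onplane(t,q,.006);c=W.mean(0); ax=(W[0]+W[1]-W[2]-W[3]);ax/=np.linalg.norm(ax);print('carrier',c,np.degrees(np.arctan2(ax[1],ax[0])),'pocket pred',c+.008*ax,'grip pred',c-.034*ax)
for e in(.036,): 
    g=c-.034*ax; g[2]=e; print('grip top px',proj(t,g),proj(s,g))
# window/ring, rails
u0,v0=196,200
print(t['imgf'][v0:v0+45,u0+5:u0+48].mean(2).round().astype(int)[:, :])
E
```

```text
hole (np.float64(285.2793695098925), np.float64(252.10130531155073)) (np.float64(305.42773788150805), np.float64(241.64272890484742)) [5.09865663e-01 5.28945299e-02 1.08908304e-04] [[0.00773162 0.05740485]] [[ 0.05967096 -0.01465233]] [[0.50969046 0.05277418 0.002     ]] [[0.50997785 0.04977277 0.002     ]]
carrier [0.50101918 0.05324306 0.006     ] -5.131449440481319 pocket pred [0.50898712 0.05252753 0.006     ] grip pred [0.46715545 0.05628405 0.006     ]
grip top px [[281.97160435 264.21302606]] [[290.18949396 229.49613571]]
[[234 234 235 ... 233 226 218]
 [233 234 234 ... 233 226 219]
 [233 234 234 ... 233 228 223]
 ...
 [233 232 233 ... 239 239 239]
 [233 232 233 ... 239 239 239]
 [233 232 233 ... 239 239 239]]
```

```bash
python3 - <<'E'
from h import *
t=load('top1');s=load('side1')
def crop(d,u0,v0,w,h,f,n):
    c=cv2.resize(d['img'][v0:v0+h,u0:u0+w],None,fx=f,fy=f,interpolation=cv2.INTER_CUBIC)
    c=np.clip((c.astype(float)-110)*255/145,0,255).astype('uint8');cv2.imwrite(n,c)
crop(t,188,170,70,100,6,'pics/t_sp.png'); crop(s,288,172,100,60,8,'pics/s_sp.png')
E
```

```text
(no output)
```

View pics/t_sp.png

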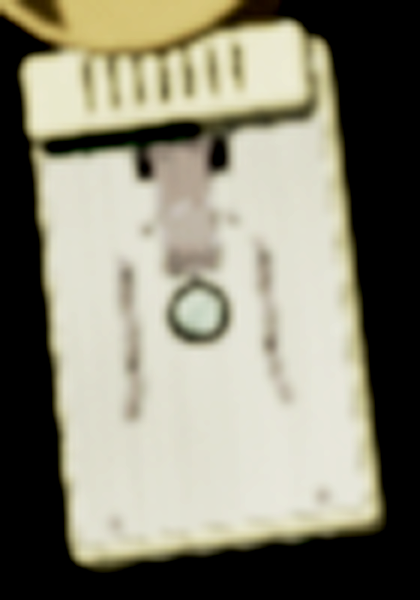

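View pics/s_sp.png

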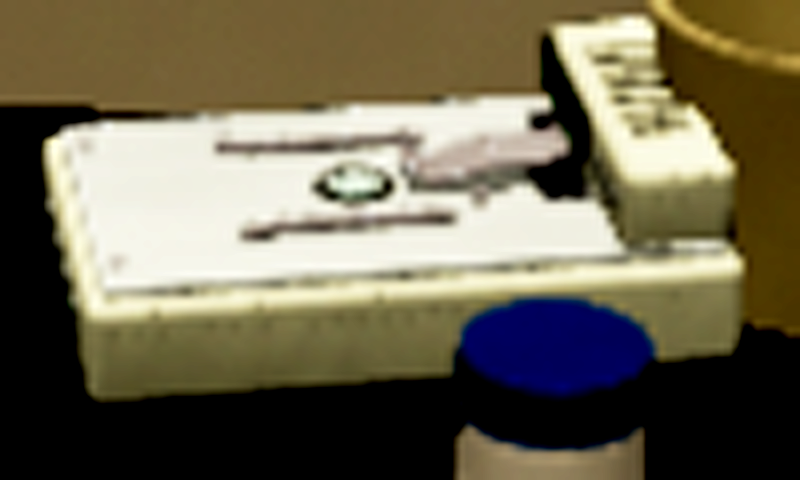

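```bash
python3 - <<'E'
from h import *
t=load('top1');s=load('side1')
def cen(d,u0,v0,u1,v1,thr):
    g=d['imgf'][v0:v1,u0:u1].mean(2); w=np.clip(thr-g,0,None); vv,uu=np.mgrid[v0:v1,u0:u1]
    return (w*uu).sum()/w.sum(),(w*vv).sum()/w.sum()
print(t['imgf'][213:232,213:230].mean(2).round().astype(int))
print(s['imgf'][190:202,324:342].mean(2).round().astype(int))
def ellring(d,u0,v0,u1,v1,thr):
    f=10; g=cv2.resize(d['imgf'][v0:v1,u0:u1].mean(2).astype('float32'),None,fx=f,fy=f,interpolation=cv2.INTER_CUBIC)
    m=(g<thr).astype('uint8'); cn=cv2.findContours(m,0,2)[0]; c=max(cn,key=cv2.contourArea); e=cv2.fitEllipse(c); 
    return ((np.array(e[0])+.5)/f-.5+[u0,v0],np.array(e[1])/f,e[2])
a=ellring(t,213,216,230,231,190); b=ellring(s,324,191,342,199,190); print(a,b)
p=tri([t,s],[a[0],b[0]]); print('win',p,proj(t,p)-a[0],proj(s,p)-b[0]); print(onplane(t,a[0],.056),onplane(s,b[0],.056))
# right/left box edges in top: blueness drop -> subpixel half crossing of brightness vs dark
g=t['imgf'].mean(2)
L=[];Rr=[]
for v in range(200,255):
    row=g[v]
    for u in range(185,215):
        if row[u]<125<=row[u+1]: L.append((u+(125-row[u])/(row[u+1]-row[u]),v)); break
    for u in range(270,230,-1):
        if row[u]<125<=row[u-1]: Rr.append((u-(125-row[u])/(row[u-1]-row[u]),v)); break
B=[]
for u in range(205,248):
    col=g[:,u]
    for v in range(275,250,-1):
        if col[v]<125<=col[v-1]: B.append((u,v-(125-col[v])/(col[v-1]-col[v]))); break
for nm,l,z in(('L',L,.055),('R',Rr,.0),('B',B,.0)):
    W=onplane(t,l,z)[:,:2].astype('float32'); vx,vy,x,y=cv2.fitLine(W,cv2.DIST_HUBER,0,.01,.01).ravel(); 
    rs=np.abs((W-[x,y])@[-vy,vx]); print(nm,len(l),np.degrees(np.arctan2(vy,vx)),x,y,rs.mean())
# pink mask rails
E
```

```text
[[236 227 207 184 181 183 185 187 188 187 191 206 226 236 237 236 234]
 [236 227 206 184 178 185 192 195 198 197 197 213 230 236 237 236 234]
 [236 230 215 193 184 193 196 193 206 215 219 226 234 237 237 237 235]
 [237 234 228 218 211 209 193 175 187 209 222 230 235 238 238 237 235]
 [237 237 235 230 217 197 175 161 165 175 190 213 229 237 238 237 235]
 [237 237 235 223 189 164 179 199 201 187 169 173 211 233 238 238 236]
 [237 237 232 207 169 186 217 228 228 218 199 175 186 224 236 238 237]
 [237 236 226 191 186 220 229 230 228 225 221 197 170 211 234 238 237]
 [236 234 215 175 198 228 229 227 226 228 226 201 162 204 234 238 238]
 [237 233 209 165 194 224 225 224 226 229 226 198 155 200 234 238 238]
 [236 233 212 164 174 209 219 222 227 229 224 190 154 203 234 238 238]
 [236 235 222 178 149 175 198 209 218 221 209 170 166 215 235 238 238]
 [236 236 230 204 157 148 158 170 183 185 170 161 195 228 237 238 238]
 [236 236 234 224 202 172 148 149 156 161 171 195 224 235 237 238 238]
 [236 236 235 233 228 218 206 201 202 207 216 226 234 237 238 238 238]
 [235 236 236 235 234 233 232 232 2
[... 947 characters left out ...]
193 195 189 174 181 185 170 169 170 168 164 160 153]
 [169 161 156 150 145 156 178 172 168 180 201 198 209 228 227 227 227 228]
 [228 227 228 228 228 231 236 235 235 236 240 240 242 246 246 246 246 246]]
(array([220.64480209, 221.69561996]), array([10.27662811, 10.91938019]), 3.932626247406006) (array([331.89347076, 194.76123238]), array([4.39408493, 9.18109665]), 88.83924102783203)
win [0.57568909 0.24429594 0.05347031] [[0.00832671 0.0825838 ]] [[ 0.07583289 -0.02166122]]
[[0.5753379  0.24379543 0.056     ]] [[0.57562702 0.23911496 0.056     ]]
L 55 12.413115 0.54625475 0.31291512 0.0003382592
R 55 12.30347 0.58523834 0.17174117 0.00015129377
B 43 -77.6779 0.4689552 0.22610758 0.0004666075
```

```bash
cat >> h.py <<'E'
def goal(st,xyz,yaw,tilt=(0,0)):
    """world target (m), tool-x yaw deg, tool down -> increments in tool frame"""
    Rc=R.from_quat(st['eef_rot']); 
    Rt=R.from_euler('z',yaw,degrees=True)*R.from_euler('x',180,degrees=True)*R.from_euler('xy',tilt,degrees=True)
    d=Rc.inv().apply(np.array(xyz)-st['ee_pos'])*1000
    rv=np.degrees((Rc.inv()*Rt).as_rotvec())
    xa=Rc.apply([1,0,0])
    print('now',st['ee_pos'].round(4),'yaw %.2f'%np.degrees(np.arctan2(xa[1],xa[0])),'z-axis',Rc.apply([0,0,1]).round(4),'F',np.round(st['ft_force'],2),'T',np.round(st['torque'],3),'w %.4f'%st['width'],'t %.2f'%st['time'])
    print('xyz mm',d.round(1),'rot deg',rv.round(2))
E
cat > g.py <<'E'
import sys; from bench import r; from h import *
a=list(map(float,sys.argv[1:])); goal(r.read_state(),a[:3],a[3],a[4:6] if len(a)>4 else (0,0))
E
python3 g.py .506 -.0915 .30 -91.8
```

```text
now [ 0.2768 -0.5604  0.1996] yaw -63.72 z-axis [ 0. -0. -1.] F [ 0.29 -1.09  0.71] T [-0.005 -0.004 -0.058] w 0.0869 t 1.10
xyz mm [-318.9 -413.1 -100.4] rot deg [ 0.   -0.   28.08]
```

Request:
apply_moves --increments '[{"xyz": [0, 0, -60], "rotation": [0, 0, 0], "grip": 120}, {"xyz": [-20, -26, -100], "rotation": [0, 0, 3], "grip": 120}, {"xyz": [-58, -75, -112], "rotation": [0, 0, 7], "grip": 130}, {"xyz": [-96, -124, -112], "rotation": [0, 0, 12], "grip": 138}, {"xyz": [-134, -174, -112], "rotation": [0, 0, 16], "grip": 138}]' --squeeze 15

```text
time: 1.72
ee_pos: [0.374, -0.3617, 0.3121]
eef_rot: [0.767, -0.642, 0.001, 0.0]
ft_force: [1.6, -0.6, -1.0]
width: 0.0455
```

```bash
python3 g.py .506 -.0915 .30 -91.8
```

```text
now [ 0.374  -0.3617  0.3121] yaw -79.87 z-axis [ 7.e-04 -8.e-04 -1.e+00] F [ 1.63 -0.57 -1.02] T [ 0.011 -0.024 -0.019] w 0.0455 t 1.73
xyz mm [-242.8 -177.5   11.9] rot deg [-0.03 -0.05 11.93]
```

Request:
apply_moves --increments '[{"xyz": [-45, -33, 0], "rotation": [0, 0, 2.5], "grip": 145}, {"xyz": [-95, -70, 3], "rotation": [0, 0, 5], "grip": 145}, {"xyz": [-145, -106, 10], "rotation": [0, 0, 8], "grip": 145}, {"xyz": [-195, -142, 60], "rotation": [0, 0, 10.5], "grip": 145}, {"xyz": [-243, -177, 110], "rotation": [0, 0, 11.9], "grip": 145}]'

```text
time: 2.35
ee_pos: [0.4955, -0.112, 0.2219]
eef_rot: [-0.696, 0.718, -0.001, 0.0]
ft_force: [0.1, -0.8, -0.9]
width: 0.0377
```

```bash
python3 g.py .506 -.0915 .08 -91.8
```

```text
now [ 0.4955 -0.112   0.2219] yaw -91.82 z-axis [ 0.0023 -0.0015 -1.    ] F [ 0.06 -0.82 -0.91] T [-0.03   0.017 -0.035] w 0.0377 t 2.35
xyz mm [-21.   -9.5 141.9] rot deg [-0.13 -0.08 -0.02]
```

Request:
apply_moves --increments '[{"xyz": [-15, -7, 55], "rotation": [0, 0, 0], "grip": 145}, {"xyz": [-21, -9.5, 110], "rotation": [0, 0, 0], "grip": 145}, {"xyz": [-21, -9.5, 142], "rotation": [-0.1, -0.1, 0], "grip": 145}, {"xyz": [-21, -9.5, 142], "rotation": [-0.1, -0.1, 0], "grip": 145}]'

```text
time: 2.85
ee_pos: [0.5043, -0.0912, 0.0781]
eef_rot: [-0.696, 0.718, 0.002, -0.001]
ft_force: [0.1, -0.3, -0.1]
width: 0.0376
```

```bash
cat > snap.py <<'E'
import sys; from bench import r,viewer; from h import *
tag=sys.argv[1]; n=int(sys.argv[2])
for nm in('side','top'):
    L=[viewer.camera(nm) for _ in range(n)]; d=L[0]; d['imgf']=np.mean([x['img'].astype(float) for x in L],0); d['img']=d['imgf'].round().astype('uint8')
    np.save(f'{nm}{tag}.npy',d,allow_pickle=True)
st=r.read_state(); np.save(f'st{tag}.npy',st,allow_pickle=True)
p=np.array(st['ee_pos']); Rc=R.from_quat(st['eef_rot'])
o=[]
for nm in('side','top'):
    d=load(nm+tag); u,v=proj(d,p)[0]; w,h=66,52; u0=int(np.clip(u-w/2,0,640-w));v0=int(np.clip(v-h/2,0,480-h))
    if len(sys.argv)>4: u0,v0=(int(sys.argv[3]),int(sys.argv[4])) if nm=='side' else (int(sys.argv[5]),int(sys.argv[6]))
    o.append(cv2.resize(d['img'][v0:v0+h,u0:u0+w],None,fx=6,fy=6,interpolation=cv2.INTER_CUBIC)); print(nm,'crop',u0,v0,'tcp px',u,v)
cv2.imwrite(f'pics/snap{tag}.png',np.hstack(o)); print(st['ee_pos'],st['ft_force'],st['time'],st['width'])
E
python3 snap.py a 3
```

```text
side crop 266 218 tcp px 299.2060762473255 244.38854576449953
top crop 301 225 tcp px 334.32540081864045 251.54882450683567
[ 0.5070523  -0.09184867  0.08157285] [ 0.53921471 -0.20489972 -0.86472174] 3.15 0.037322755053043326
```

View pics/snapa.png

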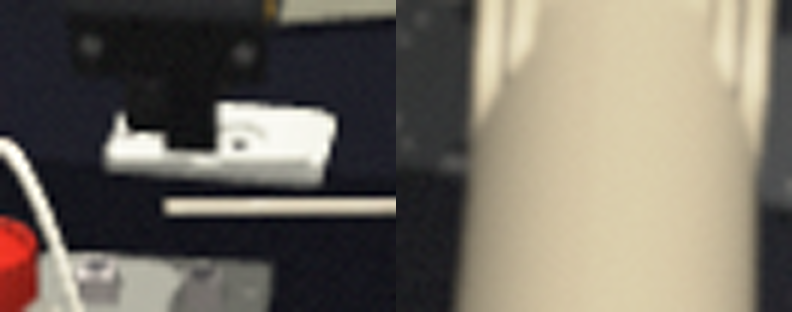

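```bash
python3 - <<'E'
from h import *
s=load('sidea');t=load('topa')
g=s['imgf'].mean(2)
for v in range(234,246): print(v,g[v,285:312].round().astype(int))
st=load('sta');c=st['ee_pos']
for y in(-.019,-.034): print(proj(s,[[c[0]-.0095,c[1]+y,c[2]-.008],[c[0]+.0095,c[1]+y,c[2]-.008]]))
E
python3 g.py .506 -.0915 .04 -91.8
```

```text
234 [33 32 26 25 29 27 26 27 23 19 16 19 17 19 20 21 22 28 32 33 34 32 34 34
 35 32 33]
235 [ 32  32  27  24  27  27  28  25  25  20  19  17  18  17  20  17  44 139
 207 205 173 174 174 160 125 115  78]
236 [ 52  64  27  28  25  21  24  23  24  21  20  19  21  21  20  23  51 169
 238 242 238 239 238 235 229 228 223]
237 [110 149  25  22  27  23  24  20  20  18  17  18  22  20  18  21  51 168
 238 245 246 246 246 245 246 246 246]
238 [152 211  25  22  23  24  21  22  19  22  21  22  20  20  20  21  47 153
 222 228 225 223 223 235 244 246 246]
239 [173 228 102  22  21  22  24  23  20  21  14  18  17  20  18  21  38 126
 198 216 222 218 206 212 224 240 246]
240 [197 216 168 173 217 205 167 151  82  18  22  22  22  20  17  17  34 147
 229 237 233 237 241 231 214 233 246]
241 [236 237 234 237 245 242 235 217 100  24  18  21  17  22  22  18  42 163
 234 218 168 180 228 246 238 238 246]
242 [245 246 245 245 244 244 244 233 138  35  35  32  20  21  19  21  40 163
 236 222 132 154 222 247 246 245 246]
243 [246 246 245 245 245 244 244 238 193 163 146 139 135 136 130 116 137 196
 243 242 230 233 242 247 246 246 246]
244 [202 205 203 203 204 204 206 202 186 180 175 172 185 211 224 219 211 212
 212 213 213 214 214 215 214 213 214]
245 [139 138 138 139 142 142 143 142 142 142 145 144 152 173 190 194 192 181
 160 160 160 164 168 166 165 166 167]
[[294.71482565 251.05482105]
 [302.35951381 251.33755138]]
[[294.09610656 254.36677032]
 [301.81595287 254.65428312]]
now [ 0.5071 -0.0918  0.0816] yaw -91.84 z-axis [ 3.3e-03 -5.0e-04 -1.0e+00] F [ 0.54 -0.2  -0.86] T [0.068 0.031 0.011] w 0.0373 t 3.15
xyz mm [-0.3  1.2 41.6] rot deg [-0.19 -0.02 -0.04]
```

Request:
apply_moves --increments '[{"xyz": [-0.3, 1.2, 0], "rotation": [-0.2, 0, 0], "grip": 207}, {"xyz": [-0.3, 1.2, 0], "rotation": [-0.2, 0, 0], "grip": 207}, {"xyz": [-0.3, 1.2, 0], "rotation": [-0.2, 0, 0], "grip": 207}]'

```text
time: 3.52
ee_pos: [0.5059, -0.0915, 0.0816]
eef_rot: [-0.696, 0.718, -0.0, -0.0]
ft_force: [-0.2, 0.3, -0.3]
width: 0.019
```

```bash
python3 snap.py b 3; python3 - <<'E'
from h import *
s=load('sideb')
g=s['imgf'].mean(2)
for v in range(236,256): print(v,g[v,285:312].round().astype(int))
st=load('stb');c=st['ee_pos']
for y in(-.008,-.023): print(proj(s,[[c[0]-.0095,c[1]+y,c[2]-.008],[c[0]+.0095,c[1]+y,c[2]-.008]]))
z=s['range_z']; P=cloud(s)
for n in 'ab':
    P=cloud(load('side'+n)); print(n,[P[v,297].round(3).tolist() for v in range(230,250,2)])
E
```

```text
side crop 265 218 tcp px 298.7186244461711 244.32080718490113
top crop 301 225 tcp px 334.1621416124934 251.98201054208087
[ 0.50579292 -0.09147665  0.08148557] [-0.07253135 -0.10768998  0.25375331] 3.825 0.016452531960603534
236 [ 52  65  28  24  24  24  24  26  27  27  23  18  19  24  21  22  20  76
 188 243 238 238 238 235 230 228 224]
237 [109 149  27  27  22  24  21  21  26  22  22  20  21  22  18  23  20  88
 197 245 246 246 246 245 246 246 246]
238 [153 209  23  23  17  24  25  25  22  21  21  21  20  20  19  23  22  79
 175 227 225 224 222 236 243 246 246]
239 [173 228 101  25  23  22  23  24  22  22  21  22  19  22  22  20  20  69
 155 216 221 218 206 211 225 240 246]
240 [197 216 167 173 216 204 168 160 136 110 113  97  91  68  67  63  48 104
 201 237 233 236 240 232 214 233 247]
241 [237 236 234 237 245 242 235 223 166 175 225 223 223 219 221 220 214 213
 234 218 168 181 228 246 238 238 246]
242 [245 246 246 245 244 244 244 240 229 233 244 244 244 244 245 245 242 243
 244 223 133 153 222 247 246 244 246]
243 [246 246 245 245 244 244 244 244 244 244 244 244 244 244 245 245 
[... 1181 characters left out ...]
2 24 23 25
 23 26 22]
255 [23 25 22 23 25 23 20 23 21 24 23 23 22 22 25 24 23 23 24 22 22 21 22 24
 23 23 24]
[[294.673917   248.59772829]
 [302.26173544 248.87690589]]
[[294.05944012 251.86074387]
 [301.72129723 252.14460401]]
a [[0.512, -0.182, 0.177], [0.505, -0.118, 0.133], [0.504, -0.114, 0.125], [0.505, -0.117, 0.121], [0.504, -0.116, 0.115], [0.505, -0.119, 0.111], [0.505, -0.121, 0.107], [0.488, 0.028, 0.007], [0.488, 0.029, -0.0], [0.489, 0.019, -0.0]]
b [[0.511, -0.174, 0.172], [0.504, -0.107, 0.127], [0.504, -0.109, 0.122], [0.504, -0.111, 0.117], [0.504, -0.11, 0.111], [0.503, -0.107, 0.104], [0.487, 0.04, 0.006], [0.488, 0.03, 0.006], [0.488, 0.03, -0.001], [0.489, 0.019, -0.0]]
```

View pics/snapb.png

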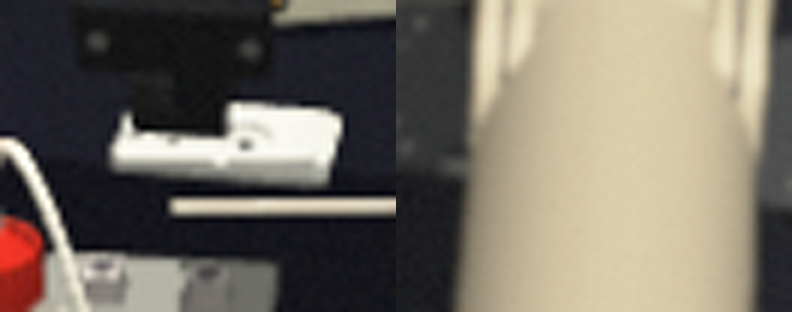

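```bash
python3 - <<'E'
from h import *
s=load('side0'); P=cloud(s)
cv2.imwrite('pics/start.png',cv2.resize(np.clip(s['img'][220:360,70:180].astype(float)*2.5,0,255).astype('uint8'),None,fx=5,fy=5,interpolation=cv2.INTER_CUBIC)[:600])
print(proj(s,[[.277,-.56,.2],[.277,-.56,.192],[.277,-.56,.219],[.277,-.56,.262]]))
b=load('sideb');a=load('sidea')
o=[np.clip(x['img'][190:260,265:345].astype(float)*3,0,255).astype('uint8') for x in(a,b)]
cv2.imwrite('pics/ab.png',cv2.resize(np.hstack(o),None,fx=5,fy=5,interpolation=cv2.INTER_CUBIC))
Pb=cloud(b)
for v in range(180,242,3): print(v,Pb[v,297].round(3),Pb[v,285].round(3),Pb[v,308].round(3))
E
```

```text
[[131.7929834  329.53604807]
 [132.67731189 333.22703629]
 [129.65790606 320.62471551]
 [124.63707411 299.66889226]]
180 [ 0.509 -0.128  0.275] [ 0.479 -0.11   0.266] [ 0.532 -0.109  0.267]
183 [ 0.506 -0.103  0.256] [ 0.291  1.319 -0.428] [ 0.53  -0.086  0.248]
186 [ 0.506 -0.106  0.25 ] [0.411 0.404 0.   ] [ 0.53  -0.089  0.242]
189 [ 0.505 -0.103  0.241] [0.414 0.376 0.003] [ 0.531 -0.102  0.241]
192 [ 0.505 -0.101  0.232] [ 0.416  0.36  -0.001] [ 0.531 -0.106  0.235]
195 [ 0.505 -0.103  0.225] [ 0.417  0.346 -0.004] [ 0.531 -0.105  0.227]
198 [ 0.505 -0.104  0.217] [ 0.471 -0.063  0.195] [ 0.532 -0.11   0.222]
201 [ 0.506 -0.113  0.215] [ 0.473 -0.074  0.193] [ 0.532 -0.114  0.216]
204 [ 0.506 -0.114  0.207] [ 0.473 -0.078  0.187] [ 0.532 -0.117  0.21 ]
207 [ 0.506 -0.112  0.198] [ 0.482 -0.15   0.217] [ 0.531 -0.108  0.197]
210 [ 0.511 -0.16   0.216] [ 0.484 -0.164  0.217] [ 0.532 -0.122  0.196]
213 [ 0.512 -0.174  0.216] [ 0.486 -0.179  0.218] [ 0.536 -0.172  0.216]
216 [ 0.513 -0.186  0.215] [ 0.487 -0.187  0.215] [ 0.537 -0.185  0.216]
219 [ 0.513 -0.188  0.208] [ 0.486 -0.185  0.206] [ 0.537 -0.184  0.207]
222 [ 0.513 -0.186  0.2  ] [ 0.485 -0.18   0.196] [ 0.537 -0.185  0.2  ]
225 [ 0.512 -0.178  0.188] [ 0.485 -0.177  0.186] [ 0.537 -0.181  0.19 ]
228 [ 0.512 -0.177  0.179] [ 0.484 -0.176  0.177] [ 0.537 -0.182  0.183]
231 [ 0.504 -0.109  0.131] [ 0.445  0.109 -0.001] [0.513 0.109 0.002]
234 [ 0.504 -0.109  0.122] [0.448 0.087 0.002] [0.514 0.094 0.001]
237 [ 0.504 -0.109  0.113] [ 0.448  0.082 -0.005] [0.515 0.075 0.002]
240 [ 0.503 -0.107  0.104] [0.452 0.055 0.002] [ 0.516  0.063 -0.   ]
```

View pics/start.png

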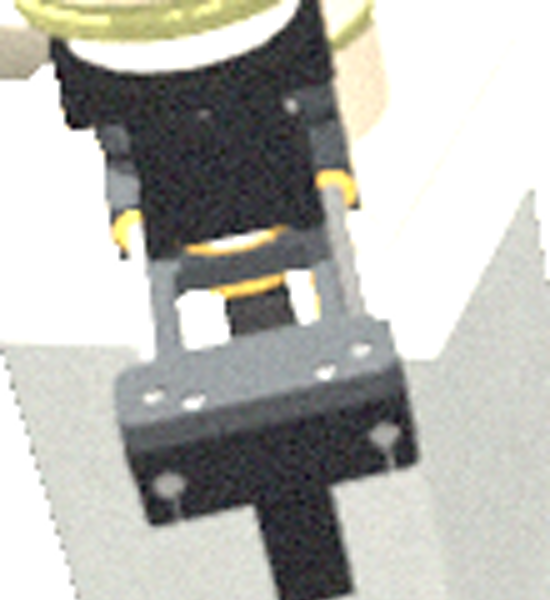

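View pics/ab.png

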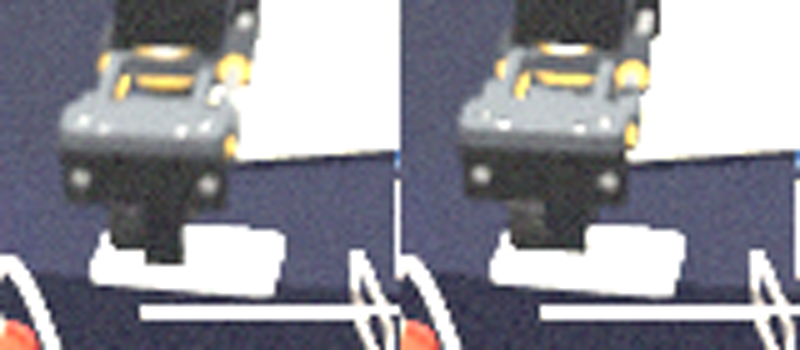

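```bash
python3 - <<'E'
from h import *
for n in('side0','side1'):
    s=load(n); P=cloud(s)
    for v in range(300,350,3): print(v,[P[v,u].round(3).tolist() for u in (120,130,134)],s['img'][v,132])
s=load('side0'); print(proj(s,[[.303,-.612,.192],[.297,-.599,.192]]))
E
```

```text
300 [[0.317, -0.647, 0.332], [0.328, -0.641, 0.327], [0.332, -0.638, 0.325]] [41 38 41]
303 [[0.316, -0.647, 0.327], [0.326, -0.639, 0.32], [0.333, -0.641, 0.322]] [26 24 21]
306 [[0.314, -0.645, 0.319], [0.326, -0.64, 0.316], [0.327, -0.632, 0.31]] [26 23 23]
309 [[0.314, -0.646, 0.315], [0.322, -0.636, 0.307], [0.327, -0.633, 0.305]] [16 13 13]
312 [[0.31, -0.641, 0.305], [0.321, -0.636, 0.302], [0.326, -0.634, 0.3]] [25 23 26]
315 [[0.309, -0.641, 0.3], [0.32, -0.636, 0.296], [0.325, -0.634, 0.295]] [19 18 18]
318 [[0.308, -0.642, 0.295], [0.306, -0.611, 0.269], [0.31, -0.607, 0.266]] [18 20 19]
321 [[0.015, -0.124, -0.167], [0.304, -0.609, 0.262], [0.309, -0.607, 0.26]] [14 10 17]
324 [[0.009, -0.119, -0.182], [0.301, -0.607, 0.253], [0.309, -0.608, 0.255]] [22 15 18]
327 [[0.008, -0.121, -0.191], [0.302, -0.609, 0.249], [0.306, -0.606, 0.247]] [19 20 20]
330 [[0.003, -0.115, -0.208], [0.3, -0.609, 0.243], [0.304, -0.604, 0.24]] [21 17 15]
333 [[0.004, -0.12, -0.214], [0.298, -0.607, 0.235], [0.304, -0.605, 0.234]] [18 16 17]
336 [[0.001, -0.118, -0.227], [0.298, -0.609, 0.231], 
[... 1248 characters left out ...]
247]] [21 17 19]
330 [[0.005, -0.119, -0.204], [0.3, -0.607, 0.242], [0.304, -0.604, 0.24]] [21 20 19]
333 [[0.004, -0.12, -0.214], [0.299, -0.608, 0.236], [0.304, -0.606, 0.235]] [19 16 16]
336 [[0.002, -0.122, -0.224], [0.298, -0.609, 0.231], [0.303, -0.606, 0.228]] [20 20 20]
339 [[-0.001, -0.12, -0.237], [0.297, -0.609, 0.225], [0.302, -0.606, 0.223]] [21 20 19]
342 [[-0.003, -0.119, -0.249], [0.025, -0.119, -0.247], [0.038, -0.12, -0.246]] [84 88 88]
345 [[-0.005, -0.12, -0.259], [0.024, -0.121, -0.257], [0.034, -0.118, -0.259]] [86 88 88]
348 [[-0.008, -0.119, -0.272], [0.021, -0.119, -0.27], [0.034, -0.121, -0.268]] [84 88 87]
[[136.96188634 356.3491496 ]
 [136.15726277 350.34770217]]
```

The side view and range data put the fingertips about 20 mm *above* the reported TCP, both at the start and now. The text says 8 mm below it. I'll open, go down in stages, and check this as I go.

Request:
apply_moves --increments '[{"xyz": [0, 0, 0], "rotation": [0, 0, 0], "grip": 145}, {"xyz": [0, 0, 20], "rotation": [0, 0, 0], "grip": 145}, {"xyz": [0, 0, 44], "rotation": [0, 0, 0], "grip": 145}, {"xyz": [0, 0, 44], "rotation": [0, 0, 0], "grip": 145}]'

```text
time: 4.32
ee_pos: [0.5044, -0.0912, 0.0361]
eef_rot: [-0.696, 0.718, 0.001, -0.001]
ft_force: [-0.6, 0.4, -0.3]
width: 0.0371
```

```bash
python3 snap.py c 2;python3 g.py .506 -.0915 .0 -91.8; python3 - <<'E'
from h import *
s=load('sidec');P=cloud(s)
cv2.imwrite('pics/c.png',cv2.resize(np.clip(s['img'][215:295,265:345].astype(float)*2,0,255).astype('uint8'),None,fx=7,fy=7,interpolation=cv2.INTER_CUBIC))
for v in range(238,270,2): print(v,P[v,297].round(3).tolist(),s['img'][v,297])
E
```

```text
side crop 266 232 tcp px 299.274174191808 258.6459587927475
top crop 300 228 tcp px 333.8258807015766 254.4917289698734
[ 0.50652173 -0.09155158  0.03854429] [-0.85949003  0.12523048 -0.59180146] 4.525 0.03723507051395668
now [ 0.5065 -0.0916  0.0385] yaw -91.84 z-axis [ 1.1e-03 -6.0e-04 -1.0e+00] F [-0.86  0.13 -0.59] T [ 0.01   0.05  -0.011] w 0.0372 t 4.53
xyz mm [-0.1  0.6 38.5] rot deg [-0.06 -0.03 -0.04]
238 [0.512, -0.183, 0.156] [22 22 22]
240 [0.511, -0.177, 0.147] [17 16 18]
242 [0.511, -0.177, 0.142] [16 16 20]
244 [0.511, -0.18, 0.138] [20 18 20]
246 [0.511, -0.176, 0.13] [17 16 17]
248 [0.504, -0.117, 0.087] [24 24 22]
250 [0.504, -0.118, 0.082] [19 18 20]
252 [0.518, -0.242, 0.157] [188 212 221]
254 [0.504, -0.115, 0.068] [25 24 22]
256 [0.504, -0.118, 0.064] [22 21 20]
258 [0.494, -0.033, 0.001] [28 22 21]
260 [0.495, -0.042, 0.0] [26 20 22]
262 [0.5, -0.087, 0.025] [126 134 137]
264 [0.501, -0.094, 0.023] [112 116 122]
266 [0.501, -0.096, 0.019] [105 109 116]
268 [0.501, -0.096, 0.012] [108 112 115]
```

View pics/c.png

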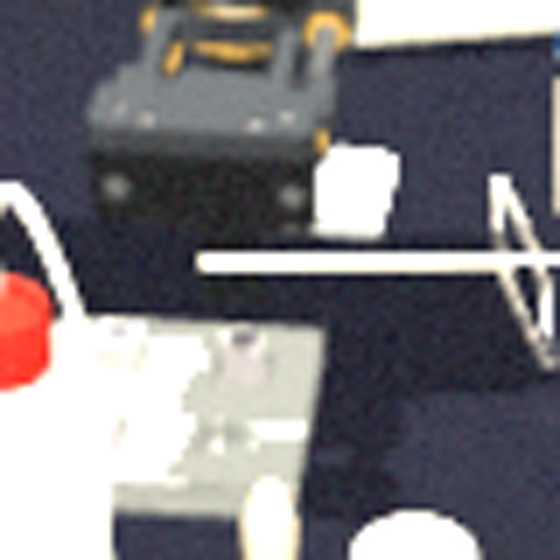

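Request:
apply_moves --increments '[{"xyz": [-0.1, 0.6, 18], "rotation": [-0.1, 0, 0], "grip": 145}, {"xyz": [-0.1, 0.6, 30], "rotation": [-0.1, 0, 0], "grip": 145}, {"xyz": [-0.1, 0.6, 35], "rotation": [-0.1, 0, 0], "grip": 145}, {"xyz": [-0.1, 0.6, 35], "rotation": [-0.1, 0, 0], "grip": 145}]'

```text
time: 5.03
ee_pos: [0.5056, -0.0913, 0.003]
eef_rot: [-0.696, 0.718, 0.0, -0.001]
ft_force: [-0.3, -0.2, -0.2]
width: 0.0376
```

```bash
python3 snap.py d 2;python3 g.py .506 -.0915 -.004 -91.8; python3 - <<'E'
from h import *
s=load('sided');P=cloud(s)
cv2.imwrite('pics/d.png',cv2.resize(np.clip(s['img'][230:290,265:345].astype(float)*2,0,255).astype('uint8'),None,fx=8,fy=8,interpolation=cv2.INTER_CUBIC))
for v in range(256,270,1): print(v,P[v,297].round(3).tolist(),s['imgf'][v,290:308].mean(1).round())
E
```

```text
side crop 266 243 tcp px 299.3989150318162 269.8111996595896
top crop 300 230 tcp px 333.5161430662803 256.6786289695407
[ 0.50629916 -0.09151297  0.00393979] [-0.02076929  0.52637242  0.73369657] 5.225 0.037408829874573946
now [ 0.5063 -0.0915  0.0039] yaw -91.84 z-axis [ 0.e+00 -7.e-04 -1.e+00] F [-0.02  0.53  0.73] T [ 0.074 -0.005 -0.02 ] w 0.0374 t 5.22
xyz mm [-0.   0.3  7.9] rot deg [-0.   -0.04 -0.04]
256 [0.511, -0.18, 0.105] [20. 19. 23. 20. 22. 22. 23. 19. 23. 17. 23. 20. 24. 20. 17. 34. 46. 52.]
257 [0.51, -0.173, 0.098] [22. 17. 20. 19. 20. 22. 25. 19. 20. 20. 18. 21. 21. 16. 20. 24. 23. 28.]
258 [0.51, -0.18, 0.099] [17. 22. 20. 19. 22. 19. 22. 26. 20. 21. 25. 22. 20. 22. 23. 18. 20. 19.]
259 [0.504, -0.123, 0.058] [19. 20. 23. 22. 20. 24. 19. 22. 21. 18. 21. 24. 19. 21. 21. 20. 20. 25.]
260 [0.503, -0.117, 0.051] [55. 50. 37. 33. 16. 18. 20. 20. 18. 15. 20. 21. 20. 19. 21. 27. 24. 21.]
261 [0.504, -0.12, 0.05] [95. 92. 90. 77. 27. 18. 22. 22. 20. 20. 24. 19. 30. 54. 70. 66. 54. 54.]
262 [0.503, -0.118, 0.046] [105. 106. 107.  92.  35.  18.  21.  17.  13.  20.  24.  22.
[... 171 characters left out ...]
, 0.042] [154. 154. 141.  94.  45.  19.  19.  18.  22.  22.  20.  17.  46.  86.
 106. 107. 106. 108.]
265 [0.503, -0.119, 0.038] [176. 175. 157.  95.  45.  22.  23.  18.  19.  24.  21.  20.  44.  85.
 105. 106. 108. 107.]
266 [0.503, -0.116, 0.033] [175. 176. 157.  93.  48.  21.  22.  18.  22.  21.  24.  17.  40.  82.
 105. 106. 107. 107.]
267 [0.503, -0.116, 0.029] [177. 174. 157.  95.  51.  18.  22.  18.  18.  21.  19.  21.  37.  76.
 104. 107. 105. 106.]
268 [0.503, -0.116, 0.027] [137. 151. 157.  95.  56.  22.  18.  16.  22.  21.  26.  16.  42.  81.
 106. 107. 108. 107.]
269 [0.501, -0.096, 0.01] [107. 116. 129. 104.  91.  80.  78.  77.  76.  70.  68.  63.  70.  93.
 107. 107. 108. 107.]
```

View pics/d.png

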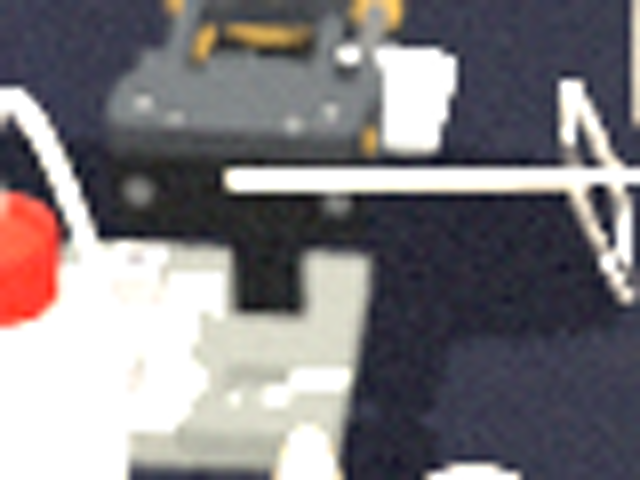

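Request:
apply_moves --increments '[{"xyz": [0, 0.3, 6], "rotation": [0, 0, 0], "grip": 145}, {"xyz": [0, 0.3, 7], "rotation": [0, 0, 0], "grip": 145}, {"xyz": [0, 0.3, 7], "rotation": [0, 0, 0], "grip": 235}, {"xyz": [0, 0.3, 7], "rotation": [0, 0, 0], "grip": 235}, {"xyz": [0, 0.3, 7], "rotation": [0, 0, 0], "grip": 235}]' --squeeze 15

```text
time: 5.85
ee_pos: [0.5061, -0.0915, -0.003]
eef_rot: [-0.696, 0.718, -0.0, -0.0]
ft_force: [-0.0, -0.0, 0.4]
width: 0.0151
```

Request:
apply_moves --increments '[{"xyz": [0, 0, 0], "rotation": [0, 0, 0], "grip": 235}, {"xyz": [0, 0, 0], "rotation": [0, 0, 0], "grip": 235}]'

```text
time: 6.1
ee_pos: [0.5061, -0.0915, -0.003]
eef_rot: [-0.696, 0.718, -0.0, -0.0]
ft_force: [-0.7, 0.4, -0.4]
width: 0.0148
```

```bash
python3 g.py .506 -.0915 .07 -91.8
```

```text
now [ 0.5061 -0.0915 -0.003 ] yaw -91.84 z-axis [ 2.e-04 -7.e-04 -1.e+00] F [-0.7   0.43 -0.38] T [0.062 0.002 0.041] w 0.0148 t 6.10
xyz mm [  0.    0.1 -73. ] rot deg [-0.01 -0.04 -0.04]
```

Request:
apply_moves --increments '[{"xyz": [0, 0, -15], "rotation": [0, 0, 0], "grip": 235}, {"xyz": [0, 0, -45], "rotation": [0, 0, 0], "grip": 235}, {"xyz": [-20, 0, -65], "rotation": [0, 0, 1], "grip": 235}, {"xyz": [-60, -1, -68], "rotation": [0, 0, 2], "grip": 235}, {"xyz": [-100, -2, -68], "rotation": [0, 0, 3], "grip": 235}]'

```text
time: 6.72
ee_pos: [0.5119, 0.0093, 0.0666]
eef_rot: [-0.676, 0.737, -0.001, 0.0]
ft_force: [-0.1, 0.1, -0.5]
width: 0.0148
```

```bash
python3 g.py .509 .0527 .04 -95.1
```

```text
now [0.5119 0.0093 0.0666] yaw -94.92 z-axis [ 0.0022 -0.001  -1.    ] F [-0.12  0.08 -0.52] T [ 0.061  0.028 -0.047] w 0.0148 t 6.72
xyz mm [-43.    6.7  26.6] rot deg [-0.13 -0.05  0.18]
```

Request:
apply_moves --increments '[{"xyz": [-30, 4, 5], "rotation": [0, 0, 0.2], "grip": 235}, {"xyz": [-43, 6.7, 15], "rotation": [0, 0, 0.2], "grip": 235}, {"xyz": [-43, 6.7, 27], "rotation": [-0.1, 0, 0.2], "grip": 235}, {"xyz": [-43, 6.7, 27], "rotation": [-0.1, 0, 0.2], "grip": 235}]'

```text
time: 7.22
ee_pos: [0.5082, 0.0509, 0.0383]
eef_rot: [-0.674, 0.739, 0.0, -0.001]
ft_force: [0.7, -0.8, -0.3]
width: 0.015
```

```bash
python3 snap.py e 3;python3 g.py .509 .0527 -.0065 -95.1; python3 - <<'E'
from h import *
for n,x0,y0 in(('side',270,190),('top',250,220)):
    s=load(n+'e')
    cv2.imwrite(f'pics/e{n}.png',cv2.resize(np.clip(s['img'][y0:y0+70,x0:x0+70].astype(float)*1.5,0,255).astype('uint8'),None,fx=8,fy=8,interpolation=cv2.INTER_CUBIC))
E
```

```text
side crop 272 203 tcp px 305.1293745863205 229.57491507381812
top crop 251 223 tcp px 284.59726293968356 249.82194681556567
[0.50930578 0.05217043 0.03988739] [-0.38700744 -0.52118965 -0.47936817] 7.525 0.014897240380535285
now [0.5093 0.0522 0.0399] yaw -95.17 z-axis [ 0.001 -0.001 -1.   ] F [-0.39 -0.52 -0.48] T [0.081 0.086 0.001] w 0.0149 t 7.53
xyz mm [-0.5  0.4 46.4] rot deg [-0.06 -0.05 -0.07]
```

View pics/eside.png

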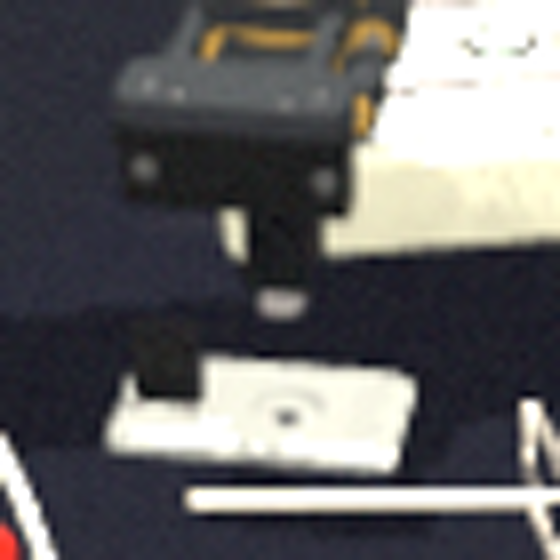

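View pics/etop.png

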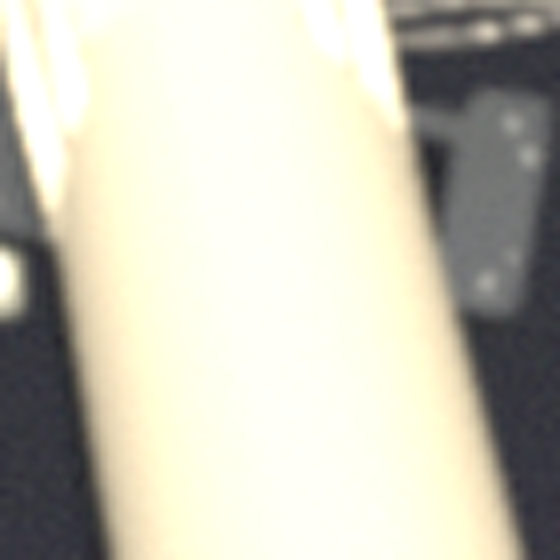

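Request:
apply_moves --increments '[{"xyz": [-0.5, 0.2, 20], "rotation": [-0.1, 0, 0], "grip": 235}, {"xyz": [-0.5, 0.2, 36], "rotation": [-0.1, 0, 0], "grip": 235}, {"xyz": [-0.5, 0.2, 43], "rotation": [-0.1, 0, 0], "grip": 235}, {"xyz": [-0.5, 0.2, 46], "rotation": [-0.1, 0, 0], "grip": 235}, {"xyz": [-0.5, 0.2, 46.5], "rotation": [-0.1, 0, 0], "grip": 235}]'

```text
time: 8.15
ee_pos: [0.5093, 0.0528, -0.0066]
eef_rot: [-0.675, 0.738, -0.0, -0.0]
ft_force: [1.0, -0.4, -0.4]
width: 0.0147
```

```bash
python3 g.py .509 .0527 -.0065 -95.1; python3 snap.py f 2; python3 - <<'E'
from h import *
for n,x0,y0 in(('side',270,200),):
    s=load(n+'f')
    cv2.imwrite(f'pics/f{n}.png',cv2.resize(np.clip(s['img'][y0:y0+60,x0:x0+70].astype(float)*1.5,0,255).astype('uint8'),None,fx=8,fy=8,interpolation=cv2.INTER_CUBIC))
E
```

```text
now [ 0.5093  0.0528 -0.0066] yaw -95.16 z-axis [-6.e-04 -7.e-04 -1.e+00] F [ 1.03 -0.44 -0.37] T [0.057 0.025 0.058] w 0.0147 t 8.15
xyz mm [ 0.1  0.3 -0.1] rot deg [ 0.03 -0.05 -0.06]
side crop 272 217 tcp px 305.3906855834282 243.5600401577246
top crop 252 226 tcp px 285.4822509730763 252.65888563944648
[ 0.50954844  0.05270559 -0.00620174] [ 0.44711332  0.23385329 -0.22668288] 8.35 0.01476650459722621
```

View pics/fside.png

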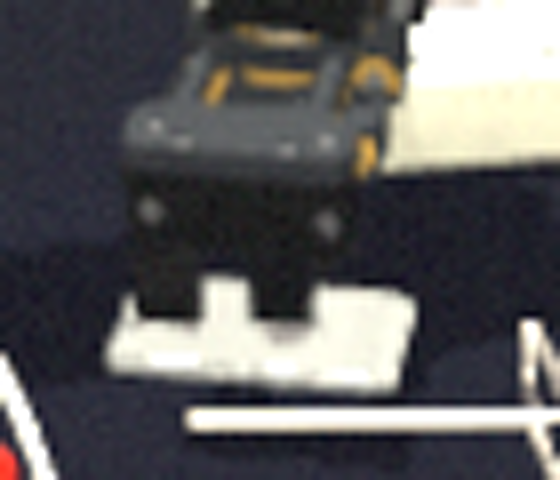

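Request:
apply_moves --increments '[{"xyz": [0, 0, -0.5], "rotation": [0, 0, 0], "grip": 190}, {"xyz": [0, 0, -0.5], "rotation": [0, 0, 0], "grip": 165}, {"xyz": [0, 0, -0.5], "rotation": [0, 0, 0], "grip": 165}, {"xyz": [0, 0, -20], "rotation": [0, 0, 0], "grip": 165}, {"xyz": [0, 0, -50], "rotation": [0, 0, 0], "grip": 165}]'

```text
time: 8.98
ee_pos: [0.5087, 0.0527, 0.0436]
eef_rot: [-0.675, 0.738, 0.0, -0.001]
ft_force: [0.1, -0.7, -0.5]
width: 0.0306
```

```bash
python3 snap.py g 3; python3 - <<'E'
from h import *
for n,x0,y0 in(('side',270,200),):
    s=load(n+'g')
    cv2.imwrite(f'pics/g{n}.png',cv2.resize(np.clip(s['img'][y0:y0+60,x0:x0+70].astype(float)*1.2,0,255).astype('uint8'),None,fx=8,fy=8,interpolation=cv2.INTER_CUBIC))
E
python3 g.py .467 .0563 .04 -95.1
```

```text
side crop 272 202 tcp px 305.0062941314304 228.52088096321754
top crop 251 223 tcp px 284.3752314684036 249.7221426969118
[0.50896067 0.05256976 0.0430287 ] [-0.72867372  0.52009447 -1.30894161] 9.275 0.030969206979411617
now [0.509  0.0526 0.043 ] yaw -95.17 z-axis [-0.0011 -0.001  -1.    ] F [-0.73  0.52 -1.31] T [0.038 0.014 0.065] w 0.0310 t 9.28
xyz mm [ 0.1 42.1  3.1] rot deg [ 0.06 -0.06 -0.07]
```

View pics/gside.png

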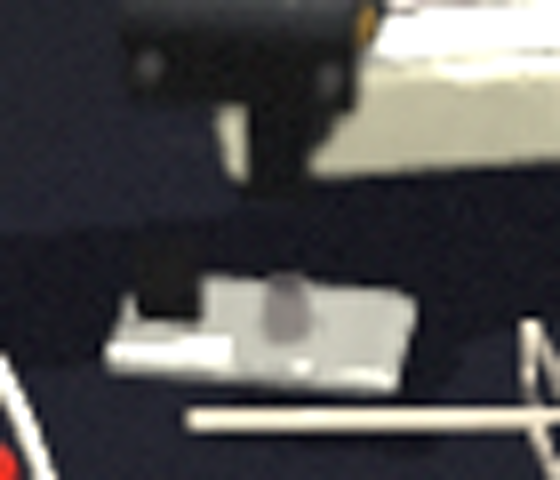

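Request:
apply_moves --increments '[{"xyz": [0, 25, 0], "rotation": [0.1, 0, 0], "grip": 165}, {"xyz": [0.1, 41.5, 5], "rotation": [0.1, 0, 0], "grip": 165}, {"xyz": [0.1, 41.5, 30], "rotation": [0.1, 0, 0], "grip": 165}, {"xyz": [0.1, 41.5, 48], "rotation": [0.1, 0, 0], "grip": 165}, {"xyz": [0.1, 41.5, 51], "rotation": [0.1, 0, 0], "grip": 165}]'

```text
time: 9.9
ee_pos: [0.4664, 0.0562, -0.0095]
eef_rot: [-0.675, 0.738, 0.0, -0.001]
ft_force: [-0.0, -0.1, -0.2]
width: 0.0308
```

```bash
python3 snap.py i 2; python3 - <<'E'
from h import *
for n,x0,y0 in(('side',260,200),):
    s=load(n+'i')
    cv2.imwrite(f'pics/i{n}.png',cv2.resize(np.clip(s['img'][y0:y0+60,x0:x0+70].astype(float)*2,0,255).astype('uint8'),None,fx=8,fy=8,interpolation=cv2.INTER_CUBIC))
    P=cloud(s)
    for v in range(228,246): print(v,P[v,287].round(3),P[v,291].round(3),s['imgf'][v,282:300].mean(1).round())
E
python3 g.py .4675 .0565 -.0125 -95.1
```

```text
side crop 257 216 tcp px 290.89488219447094 242.7283669908556
top crop 250 240 tcp px 283.0545845437676 266.2837230322763
[ 0.46807836  0.05633904 -0.00746889] [-0.18823107  0.33184535 -0.04926105] 10.1 0.030608764935469664
228 [ 0.469 -0.024  0.088] [ 0.48  -0.033  0.093] [19. 21. 18. 18. 21. 20. 22. 18. 20. 20. 20. 39. 56. 49. 29. 22. 21. 23.]
229 [ 0.469 -0.027  0.087] [ 0.48  -0.031  0.089] [22. 24. 18. 20. 18. 20. 22. 19. 22. 20. 21. 26. 33. 31. 19. 23. 28. 24.]
230 [ 0.469 -0.026  0.083] [ 0.48  -0.03   0.086] [20. 21. 21. 20. 21. 25. 25. 19. 14. 19. 22. 17. 26. 22. 19. 26. 29. 17.]
231 [0.461 0.033 0.045] [ 0.48  -0.035  0.086] [21. 19. 17. 22. 19. 22. 17. 20. 21. 23. 21. 24. 17. 22. 21. 21. 21. 24.]
232 [0.461 0.036 0.039] [0.472 0.03  0.044] [24. 23. 24. 25. 21. 19. 14. 17. 22. 24. 16. 26. 27. 25. 18. 27. 21. 23.]
233 [0.461 0.031 0.039] [ 0.623 -1.202  0.782] [25. 20. 21. 25. 22. 19. 16. 20. 21. 18. 25. 21. 26. 25. 24. 24. 21. 22.]
234 [0.461 0.03  0.037] [0.472 0.029 0.038] [23. 22. 23. 15. 17. 22. 22. 20. 22. 24. 21. 22. 33. 59. 75. 76. 68. 47.]
235 [0.461 0.029 0.034] [0
[... 967 characters left out ...]
42 0.004] [ 25.  67. 130. 166. 162. 158. 154. 150. 144. 142. 139. 146. 156. 162.
 162. 161. 163. 163.]
243 [0.46  0.035 0.005] [0.471 0.032 0.007] [ 25.  92. 156. 165. 165. 166. 162. 163. 162. 162. 162. 163. 162. 162.
 161. 162. 163. 162.]
244 [0.461 0.027 0.006] [0.471 0.031 0.004] [ 31.  95. 146. 148. 154. 151. 151. 154. 156. 158. 160. 156. 158. 162.
 161. 163. 162. 164.]
245 [0.461 0.027 0.003] [0.472 0.027 0.003] [ 26.  76. 125. 138. 140. 138. 139. 141. 140. 141. 144. 143. 143. 145.
 144. 147. 151. 151.]
now [ 0.4681  0.0563 -0.0075] yaw -95.17 z-axis [ 0.0013 -0.001  -1.    ] F [-0.19  0.33 -0.05] T [0.024 0.001 0.037] w 0.0306 t 10.10
xyz mm [-0.1  0.6  5. ] rot deg [-0.08 -0.05 -0.07]
```

View pics/iside.png

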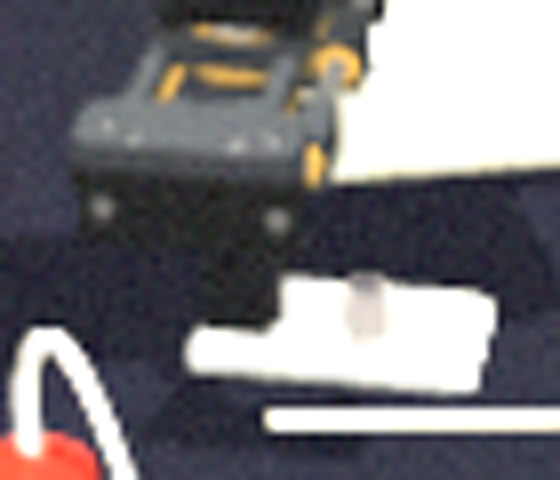

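Request:
apply_moves --increments '[{"xyz": [-0.1, 0.6, 4.5], "rotation": [-0.1, 0, 0], "grip": 165}, {"xyz": [-0.1, 0.6, 5], "rotation": [-0.1, 0, 0], "grip": 200}, {"xyz": [-0.1, 0.6, 5], "rotation": [-0.1, 0, 0], "grip": 220}, {"xyz": [-0.1, 0.6, 5], "rotation": [-0.1, 0, 0], "grip": 250}, {"xyz": [-0.1, 0.6, 5], "rotation": [-0.1, 0, 0], "grip": 250}]' --squeeze 45

```text
time: 10.72
ee_pos: [0.4676, 0.0565, -0.0124]
eef_rot: [-0.674, 0.738, -0.0, -0.0]
ft_force: [0.4, -0.8, 1.2]
width: 0.0098
```

Request:
apply_moves --increments '[{"xyz": [0, 0, 0], "rotation": [0, 0, 0], "grip": 250}, {"xyz": [0, 0, 0], "rotation": [0, 0, 0], "grip": 250}]' --squeeze 60

```text
time: 10.98
ee_pos: [0.4675, 0.0565, -0.0124]
eef_rot: [-0.675, 0.738, -0.0, -0.0]
ft_force: [-1.0, -0.5, -0.5]
width: 0.0094
```

```bash
python3 g.py .4675 .0565 .0675 -95.1
```

```text
now [ 0.4675  0.0565 -0.0124] yaw -95.17 z-axis [-3.e-04 -8.e-04 -1.e+00] F [-1.04 -0.54 -0.49] T [0.08  0.025 0.089] w 0.0094 t 10.97
xyz mm [  0.    0.1 -79.9] rot deg [ 0.01 -0.05 -0.07]
```

Request:
apply_moves --increments '[{"xyz": [0, 0, -8], "rotation": [0, 0, 0], "grip": 250}, {"xyz": [0, 0, -25], "rotation": [0, 0, 0], "grip": 250}, {"xyz": [0, 0, -50], "rotation": [0, 0, 0], "grip": 250}, {"xyz": [0, 0, -80], "rotation": [0, 0, 0], "grip": 250}, {"xyz": [0, 0, -100], "rotation": [0, 0, 0], "grip": 250}]'

```text
time: 11.6
ee_pos: [0.4682, 0.0568, 0.0902]
eef_rot: [-0.675, 0.738, -0.001, 0.0]
ft_force: [0.7, -0.2, -2.3]
width: 0.0093
```

```bash
python3 snap.py j 2; python3 g.py .4855 .2243 .09 -77.65
```

```text
side crop 256 187 tcp px 289.91688451339047 213.10566228036154
top crop 247 235 tcp px 280.55499005912566 261.00083665320943
[0.46767204 0.05647318 0.08795565] [-0.64146939 -0.75245952 -2.38698568] 11.8 0.00964240953878331
now [0.4677 0.0565 0.088 ] yaw -95.17 z-axis [ 6.0e-04 -1.1e-03 -1.0e+00] F [-0.64 -0.75 -2.39] T [0.094 0.111 0.037] w 0.0096 t 11.80
xyz mm [-168.7   -2.6   -2.2] rot deg [ -0.03  -0.07 -17.52]
```

View pics/snapj.png

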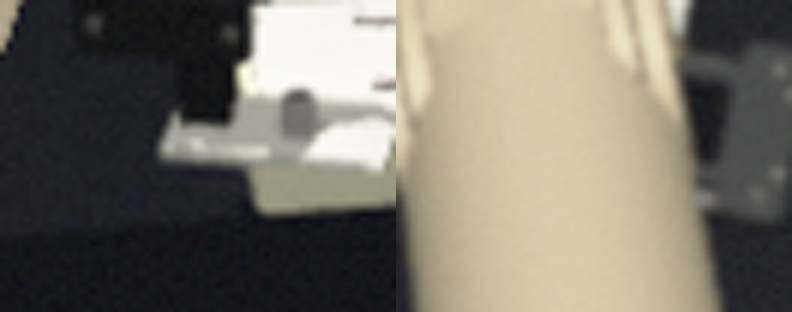

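Request:
apply_moves --increments '[{"xyz": [-8, 0, -1], "rotation": [0, 0, -1], "grip": 250}, {"xyz": [-24, 0, -1], "rotation": [0, 0, -3], "grip": 250}, {"xyz": [-44, -1, -1], "rotation": [0, 0, -5.5], "grip": 250}, {"xyz": [-66, -1, -2], "rotation": [0, 0, -8], "grip": 250}, {"xyz": [-88, -2, -2], "rotation": [0, 0, -10], "grip": 250}]'

```text
time: 12.42
ee_pos: [0.4777, 0.1461, 0.0899]
eef_rot: [0.737, -0.675, 0.001, 0.0]
ft_force: [0.2, 0.7, -1.9]
width: 0.0093
```

```bash
python3 g.py .4855 .2243 .09 -77.65
```

```text
now [0.4777 0.1461 0.0899] yaw -84.97 z-axis [ 7.e-04 -8.e-04 -1.e+00] F [ 0.23  0.69 -1.94] T [ 0.037  0.074 -0.082] w 0.0093 t 12.43
xyz mm [-77.3 -14.7  -0.1] rot deg [-0.03 -0.05 -7.32]
```

Request:
apply_moves --increments '[{"xyz": [-22, -4, 0], "rotation": [0, 0, -2], "grip": 250}, {"xyz": [-44, -8, 0], "rotation": [0, 0, -4], "grip": 250}, {"xyz": [-63, -12, 0], "rotation": [0, 0, -6], "grip": 250}, {"xyz": [-74, -14, 0], "rotation": [0, 0, -7.3], "grip": 250}, {"xyz": [-77.3, -14.7, 0], "rotation": [0, 0, -7.3], "grip": 250}]'

```text
time: 13.05
ee_pos: [0.4855, 0.2249, 0.0897]
eef_rot: [0.779, -0.627, 0.0, 0.0]
ft_force: [-0.1, 0.1, -1.6]
width: 0.0096
```

```bash
python3 snap.py k 4 295 165 195 200; python3 g.py .4855 .2243 .06 -77.65
```

```text
side crop 295 165 tcp px 301.9343189676101 185.9741763350546
top crop 195 200 tcp px 221.74100527699784 250.17918754835858
[0.48565048 0.22378725 0.0898896 ] [ 0.0357208   0.59813292 -2.21255132] 13.45 0.00950806196350811
now [0.4857 0.2238 0.0899] yaw -77.72 z-axis [ 8.0e-04 -1.1e-03 -1.0e+00] F [ 0.04  0.6  -2.21] T [ 0.044  0.052 -0.022] w 0.0095 t 13.45
xyz mm [-0.6  0.1 29.9] rot deg [-0.03 -0.07 -0.07]
```

View pics/snapk.png

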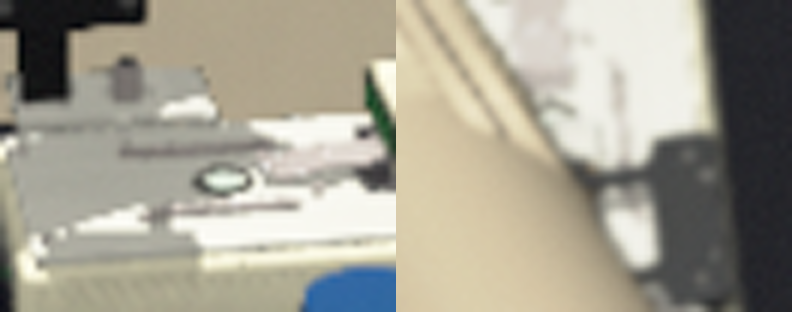

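```bash
python3 g.py .5012 .2277 .0530 -77.65
```

```text
now [0.4857 0.2238 0.0899] yaw -77.72 z-axis [ 8.0e-04 -1.1e-03 -1.0e+00] F [ 0.04  0.6  -2.21] T [ 0.044  0.052 -0.022] w 0.0095 t 13.45
xyz mm [ -0.6 -16.   36.9] rot deg [-0.03 -0.07 -0.07]
```

Request:
apply_moves --increments '[{"xyz": [-0.5, -4, 5], "rotation": [0, 0, 0], "grip": 250}, {"xyz": [-0.6, -12, 18], "rotation": [0, 0, 0], "grip": 250}, {"xyz": [-0.6, -16, 30], "rotation": [0, -0.1, 0], "grip": 250}, {"xyz": [-0.6, -16, 36.5], "rotation": [0, -0.1, -0.1], "grip": 250}, {"xyz": [-0.6, -16, 37], "rotation": [0, -0.1, -0.1], "grip": 250}]'

```text
time: 14.08
ee_pos: [0.5006, 0.2277, 0.0521]
eef_rot: [0.779, -0.627, -0.001, 0.0]
ft_force: [-1.1, -0.2, -1.3]
width: 0.0095
```

```bash
python3 snap.py l 5 295 165 195 195; python3 g.py .5012 .2277 .053 -77.65; python3 - <<'E'
from h import *
t=load('topl');s=load('sidel')
cv2.imwrite('pics/l.png',np.hstack([cv2.resize(s['img'][160:215,290:350],None,fx=6.6,fy=6.6,interpolation=cv2.INTER_CUBIC),cv2.resize(t['img'][195:250,200:260],None,fx=6.6,fy=6.6,interpolation=cv2.INTER_CUBIC)]))
W=np.array([.5754,.2440]);a=np.radians(12.35);ex=np.array([np.cos(a),np.sin(a)]);ey=np.array([-ex[1],ex[0]])
def I(x,y,z): p=W+ex*(x+.012)+ey*y; return [p[0],p[1],.055+z]
print('top rail r inner, rear..front',proj(t,[I(-.045,-.0305,.005),I(.021,-.0305,.005)]))
print('carrier corner front right/left',proj(t,[I(-.004,-.028,.014),I(-.004,.028,.014)]),proj(s,[I(-.004,-.028,.010),I(-.004,.028,.010)]))
E
```

```text
side crop 295 165 tcp px 307.31431103369397 196.51990857685627
top crop 195 195 tcp px 223.40698563898192 247.2053485562805
[0.5012496  0.2277318  0.05305522] [-0.23723023  0.75111965 -2.17596813] 14.575 0.009690202325281958
now [0.5012 0.2277 0.0531] yaw -77.62 z-axis [ 7.e-04  7.e-04 -1.e+00] F [-0.24  0.75 -2.18] T [0.034 0.033 0.012] w 0.0097 t 14.57
xyz mm [0.  0.1 0.1] rot deg [-0.04  0.03  0.03]
top rail r inner, rear..front [[231.96201877 230.86936972]
 [229.60224494 209.04434621]]
carrier corner front right/left [[229.09558557 216.59587484]
 [209.78177061 219.22566228]] [[336.16594749 195.33641992]
 [332.90867301 187.2395663 ]]
```

View pics/l.png

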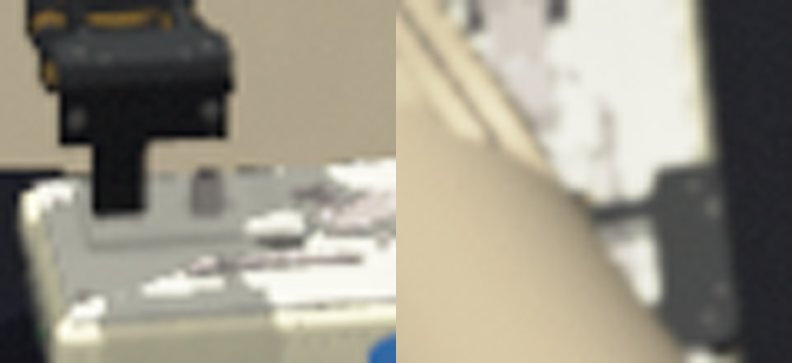

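```bash
python3 - <<'E'
from h import *
t=load('topl');s=load('sidel')
def enh(d,u0,v0,w,h,f,lo,hi):
    c=cv2.resize(d['imgf'][v0:v0+h,u0:u0+w].astype('float32'),None,fx=f,fy=f,interpolation=cv2.INTER_CUBIC); return np.clip((c-lo)*255/(hi-lo),0,255).astype('uint8')
cv2.imwrite('pics/l2.png',np.hstack([enh(s,300,182,48,32,16,120,255)[:, :],]))
cv2.imwrite('pics/l3.png',enh(t,216,200,30,34,17,170,245))
t1=load('top1')
cv2.imwrite('pics/l4.png',np.hstack([enh(t1,216,200,22,34,17,170,245),enh(t,216,200,22,34,17,170,245)]))
E
```

View pics/l2.png

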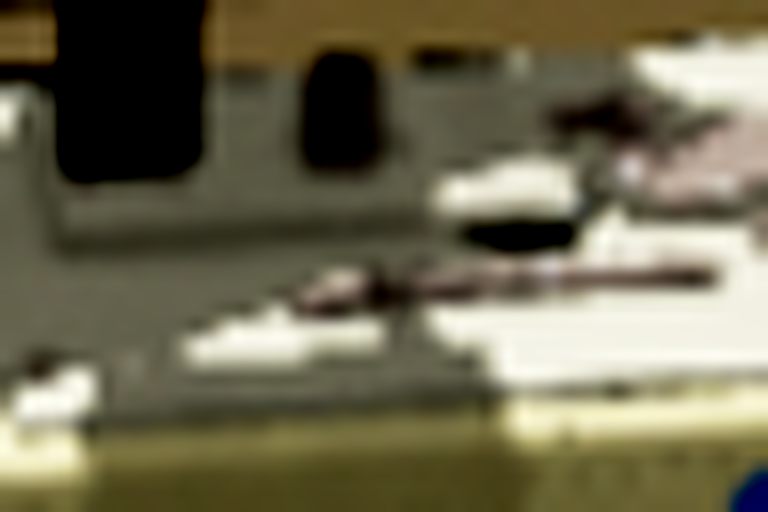

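View pics/l4.png

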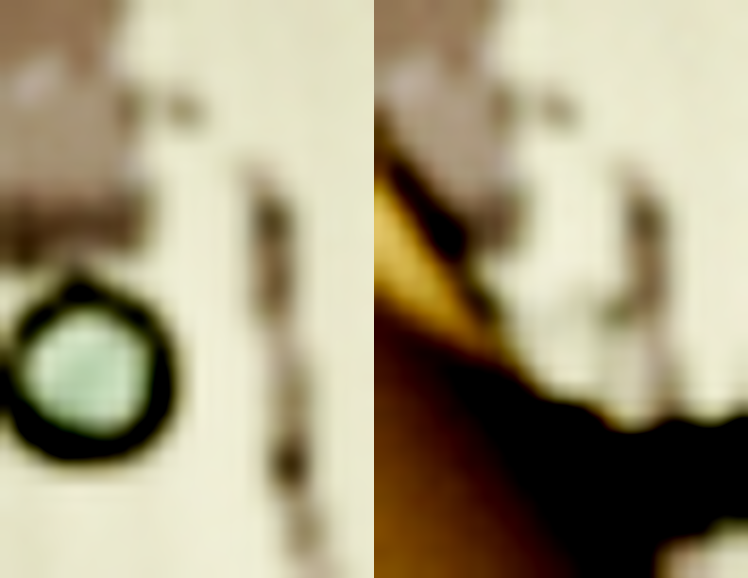

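```bash
python3 - <<'E'
from h import *
t=load('top1')
W=np.array([.5754,.2440]);a=np.radians(12.35);ex=np.array([np.cos(a),np.sin(a)]);ey=np.array([-ex[1],ex[0]])
g=t['imgf'].mean(2)
for nm,rng,off in(('L',range(214,236,2),(203,214)),('R',range(211,236,2),(227,238))):
    for v in rng:
        u=np.arange(off[0],off[1]); w=np.clip(np.median(g[v,off[0]:off[1]])-4-g[v,off[0]:off[1]],0,None)
        if w.sum()<5: continue
        uc=(w*u).sum()/w.sum(); p=onplane(t,(uc,v),.0585)[0,:2]-W; print(nm,v,round(uc,2),'x %.1f y %.1f'%((p@ex)*1000-12,(p@ey)*1000), w.round().astype(int))
for nm,box in(('clip',(188,185,232,215)),):
    im=t['imgf']; 
    for v in range(194,212,3):
        u=np.arange(208,232); w=np.clip(228-im[v,208:232,1],0,60); uc=(w*u).sum()/w.sum(); 
        p=onplane(t,(uc,v),.060)[0,:2]-W; print('clip',v,round(uc,2),'x %.1f y %.1f'%((p@ex)*1000-12,(p@ey)*1000))
s=load('side1'); gs=s['imgf'].mean(2)
for u in range(320,345,3):
    v=np.arange(196,203); w=np.clip(238-gs[196:203,u],0,None); vc=(w*v).sum()/w.sum(); p=onplane(s,(u,vc),.0585)[0,:2]-W; 
    v2=np.arange(185,193); w2=np.clip(238-gs[185:193,u],0,None); vc2=(w2*v2).sum()/w2.sum(); p2=onplane(s,(u,vc2),.0585)[0,:2]-W; 
    print('side',u,'near x %.1f y %.1f'%((p@ex)*1000-12,(p@ey)*1000),'far x %.1f y %.1f'%((p2@ex)*1000-12,(p2@ey)*1000))
E
```

```text
L 214 208.56 x 15.1 y 32.0 [ 0  0  0  0  6 21 24  8  0  0  0]
L 216 208.62 x 9.1 y 32.4 [ 0  0  0  0  9 35 43 15  0  0  0]
L 218 208.59 x 3.1 y 33.0 [ 0  0  0  0  9 28 34 12  0  0  0]
L 220 208.6 x -2.8 y 33.6 [ 0  0  0  0  7 25 30 10  0  0  0]
L 222 208.86 x -8.9 y 33.4 [ 0  0  0  0  2 13 18 10  0  0  0]
L 224 209.64 x -15.2 y 31.7 [ 0  0  0  0  0  4 16 20  7  0  0]
L 226 209.68 x -21.2 y 32.2 [ 0  0  0  0  0  5 20 26 11  0  0]
L 228 209.76 x -27.1 y 32.5 [ 0  0  0  0  0  5 21 32 13  0  0]
L 230 209.66 x -33.0 y 33.4 [ 0  0  0  0  0  7 35 45 15  0  0]
L 232 209.78 x -39.0 y 33.6 [ 0  0  0  0  0  3 19 26 12  0  0]
L 234 210.34 x -45.1 y 32.5 [ 0  0  0  0  0  0 10 22 18  5  0]
R 211 231.19 x 14.9 y -34.3 [ 0  0  0  9 22 14  2  0  0  0  0]
R 213 231.55 x 8.8 y -34.7 [ 0  0  0  9 36 37 12  0  0  0  0]
R 215 231.64 x 2.7 y -34.3 [ 0  0  0  7 26 32 13  0  0  0  0]
R 217 231.62 x -3.2 y -33.6 [ 0  0  0  7 27 32 11  0  0  0  0]
R 219 231.91 x -9.3 y -33.8 [ 0  0  0  0 11 18  8  0  0  0  0]
R 221 232.59 x -15.6 y -35.2 [ 0  0  0  0  1 15 15  3  0  0  0]
R 223 232.71 x -21.6 y -34.9 [ 0  0  0
[... 311 characters left out ...]
 0  0  0  0  0  0  6 10  8  1  0]
R 235 235.1 x -58.1 y -38.0 [ 0  0  0  0  0  0  0 11 18 12  2]
clip 194 216.61 x 71.9 y 2.5
clip 197 217.99 x 62.2 y -0.6
clip 200 217.2 x 53.4 y 2.6
clip 203 218.09 x 43.9 y 0.9
clip 206 220.11 x 34.0 y -4.0
clip 209 218.93 x 25.5 y 0.3
side 320 near x -55.7 y -43.9 far x -42.0 y 43.5
side 323 near x -45.9 y -39.4 far x -32.9 y 41.2
side 326 near x -36.9 y -39.6 far x -23.5 y 40.9
side 329 near x -25.9 y -28.8 far x -15.1 y 34.5
side 332 near x -17.2 y -31.2 far x -7.6 y 23.0
side 335 near x -7.7 y -29.7 far x 2.8 y 28.4
side 338 near x -0.4 y -39.5 far x 11.1 y 21.8
side 341 near x 8.9 y -38.9 far x 18.9 y 13.6
side 344 near x 17.8 y -40.3 far x 27.6 y 9.4
```

```bash
python3 g.py .5042 .2278 .0475 -77.7
```

```text
now [0.5012 0.2277 0.0531] yaw -77.62 z-axis [ 7.e-04  7.e-04 -1.e+00] F [-0.24  0.75 -2.18] T [0.034 0.033 0.012] w 0.0097 t 14.57
xyz mm [ 0.6 -2.9  5.6] rot deg [-0.04  0.03  0.08]
```

Request:
apply_moves --increments '[{"xyz": [0.6, -2.9, 0], "rotation": [0, 0, -0.1], "grip": 250}, {"xyz": [0.6, -2.9, 3], "rotation": [0, 0, -0.1], "grip": 250}, {"xyz": [0.6, -2.9, 5], "rotation": [0, 0, -0.1], "grip": 250}, {"xyz": [0.6, -2.9, 6.5], "rotation": [0, 0, -0.1], "grip": 250}, {"xyz": [0.6, -2.9, 6.5], "rotation": [0, 0, -0.1], "grip": 250}]'

```text
time: 15.2
ee_pos: [0.5041, 0.2277, 0.0464]
eef_rot: [0.78, -0.626, -0.0, -0.0]
ft_force: [-0.2, -0.2, -1.2]
width: 0.0095
```

```bash
for i in 1; do python3 g.py .5042 .2278 .0437 -77.7; done
```

```text
now [0.5041 0.2277 0.0464] yaw -77.52 z-axis [ 4.e-04  6.e-04 -1.e+00] F [-0.2  -0.17 -1.2 ] T [ 0.042  0.061 -0.029] w 0.0095 t 15.20
xyz mm [-0.  -0.1  2.7] rot deg [-0.03  0.03  0.18]
```

Request:
apply_moves --increments '[{"xyz": [0, -0.1, 1], "rotation": [0, 0, 0.15], "grip": 250}, {"xyz": [0, -0.1, 2], "rotation": [0, 0, 0.15], "grip": 250}, {"xyz": [0, -0.1, 2.8], "rotation": [0, 0, 0.15], "grip": 250}, {"xyz": [0, -0.1, 2.8], "rotation": [0, 0, 0.15], "grip": 250}]'

```text
time: 15.7
ee_pos: [0.5041, 0.2278, 0.0438]
eef_rot: [0.779, -0.627, 0.0, -0.0]
ft_force: [-3.9, -0.6, 2.8]
width: 0.0097
```

```bash
python3 g.py .5042 .2278 .0437 -77.7; python3 snap.py m 5 300 170 200 200;  python3 - <<'E'
from h import *
t=load('topm');s=load('sidem')
def enh(d,u0,v0,w,h,f,lo,hi):
    c=cv2.resize(d['imgf'][v0:v0+h,u0:u0+w].astype('float32'),None,fx=f,fy=f,interpolation=cv2.INTER_CUBIC); return np.clip((c-lo)*255/(hi-lo),0,255).astype('uint8')
cv2.imwrite('pics/m2.png',enh(s,300,182,48,32,16,120,255))
cv2.imwrite('pics/m4.png',enh(t,216,200,22,34,17,170,245))
E
```

```text
now [0.5041 0.2278 0.0438] yaw -77.66 z-axis [ 4.e-04  5.e-04 -1.e+00] F [-3.87 -0.62  2.84] T [-0.232  0.424 -0.055] w 0.0097 t 15.70
xyz mm [ 0.  -0.1  0.1] rot deg [-0.03  0.02  0.04]
side crop 300 170 tcp px 308.2897913435394 199.30906225806518
top crop 200 200 tcp px 224.10264674212112 246.85918095918103
[0.50415997 0.22779326 0.04360725] [-3.39822891 -0.86641972  5.04495182] 16.2 0.009287869875353568
```

View pics/m2.png

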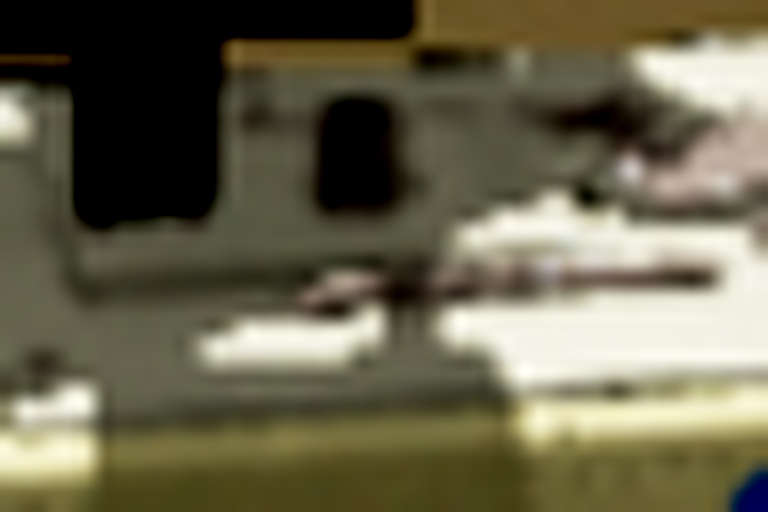

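View pics/m4.png

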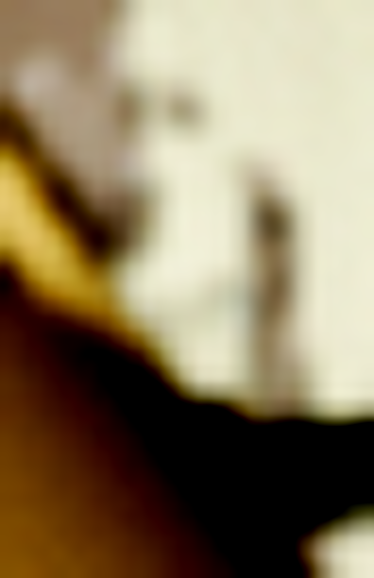

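Request:
apply_moves --increments '[{"xyz": [0, 0, 1], "rotation": [0, 0, 0], "grip": 250}, {"xyz": [0, 0, 1.5], "rotation": [0, 0, 0], "grip": 250}, {"xyz": [0, 0, 1.5], "rotation": [0, 0, 0], "grip": 250}]'

```text
time: 16.58
ee_pos: [0.5042, 0.2278, 0.0427]
eef_rot: [0.779, -0.627, 0.0, -0.0]
ft_force: [-5.6, -2.2, 11.1]
width: 0.0096
```

```bash
python3 g.py .5042 .2278 .0420 -77.7
```

```text
now [0.5042 0.2278 0.0427] yaw -77.67 z-axis [ 6.e-04  3.e-04 -1.e+00] F [-5.61 -2.17 11.12] T [-0.57   1.14  -0.024] w 0.0096 t 16.57
xyz mm [0.  0.1 0.7] rot deg [-0.04  0.01  0.03]
```

Request:
apply_moves --increments '[{"xyz": [0, -1.5, 0.7], "rotation": [0, 0, 0], "grip": 250}, {"xyz": [0, -3, 0.7], "rotation": [0, 0, 0], "grip": 250}, {"xyz": [0, -4.5, 0.7], "rotation": [0, 0, 0], "grip": 250}, {"xyz": [0, -6, 0.7], "rotation": [0, 0, 0], "grip": 250}]'

```text
time: 17.08
ee_pos: [0.5092, 0.2295, 0.0426]
eef_rot: [0.779, -0.627, -0.0, 0.0]
ft_force: [-10.3, -2.5, 14.7]
width: 0.0097
```

```bash
python3 g.py .5353 .2346 .0420 -77.7;python3 snap.py n 3 300 170 200 200;  python3 - <<'E'
from h import *
t=load('topn');s=load('siden')
def enh(d,u0,v0,w,h,f,lo,hi):
    c=cv2.resize(d['imgf'][v0:v0+h,u0:u0+w].astype('float32'),None,fx=f,fy=f,interpolation=cv2.INTER_CUBIC); return np.clip((c-lo)*255/(hi-lo),0,255).astype('uint8')
cv2.imwrite('pics/n2.png',enh(s,300,182,56,32,14,60,255))
E
```

```text
now [0.5092 0.2295 0.0426] yaw -77.64 z-axis [-6.e-04 -1.e-04 -1.e+00] F [-10.27  -2.46  14.75] T [-0.585  2.219 -0.03 ] w 0.0097 t 17.07
xyz mm [  0.6 -26.6   0.6] rot deg [0.04 0.   0.06]
side crop 300 170 tcp px 310.0568584268363 199.38470143273202
top crop 200 200 tcp px 223.77279583601572 245.1070059444775
[0.50943147 0.22954113 0.04264399] [-8.66156458 -2.43085724 14.61664329] 17.375 0.009548674602505369
```

View pics/n2.png

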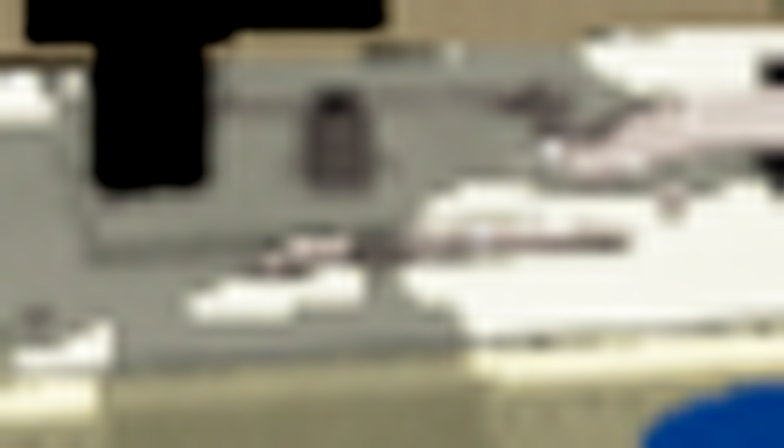

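Request:
apply_moves --increments '[{"xyz": [0, 0, 0.5], "rotation": [-0.3, 0, 0], "grip": 250}, {"xyz": [0, 0, 0.5], "rotation": [-0.5, 0, 0], "grip": 250}, {"xyz": [0, 0, 0.5], "rotation": [-0.5, 0, 0], "grip": 250}]'

```text
time: 17.75
ee_pos: [0.5092, 0.2295, 0.0426]
eef_rot: [0.779, -0.627, -0.003, 0.004]
ft_force: [-7.9, -3.1, 11.5]
width: 0.0094
```

```bash
python3 g.py .5353 .2346 .0420 -77.7
```

```text
now [0.5092 0.2295 0.0426] yaw -77.64 z-axis [-0.0091 -0.0022 -1.    ] F [-7.89 -3.06 11.53] T [-0.627  1.212 -0.042] w 0.0094 t 17.75
xyz mm [  0.6 -26.6   0.4] rot deg [ 0.54 -0.01  0.06]
```

Request:
apply_moves --increments '[{"xyz": [0.1, 0, 0.5], "rotation": [-0.3, 0, 0], "grip": 250}, {"xyz": [0.1, -1.5, 0.5], "rotation": [-0.4, 0, 0], "grip": 250}, {"xyz": [0.2, -3, 0.5], "rotation": [-0.4, 0, 0], "grip": 250}, {"xyz": [0.2, -4.5, 0.5], "rotation": [-0.4, 0, 0], "grip": 250}, {"xyz": [0.2, -6, 0.5], "rotation": [-0.4, 0, 0], "grip": 250}]'

```text
time: 18.38
ee_pos: [0.5148, 0.2312, 0.0428]
eef_rot: [0.779, -0.627, -0.005, 0.006]
ft_force: [-8.3, -2.6, 12.8]
width: 0.0096
```

```bash
cat >> g.py <<'E'
st=r.read_state();a_=np.radians(12.3);ex=np.array([np.cos(a_),np.sin(a_),0]);ey=np.array([-ex[1],ex[0],0])
F=np.array(st['ft_force']);T=np.array(st['torque']);Fz=F[2]+2
for h in(.2,.22): print('h',h,'Fx %.1f Fy %.1f Fz %.1f'%(F@ex,F@ey,Fz),'nose moment %.3f d %.4f'%(-h*(F@ex)-T@ey,(-h*(F@ex)-T@ey)/Fz))
Wn=np.array([.5754,.2440,0])-.0006*ey
d=np.array(st['ee_pos'])-Wn; print('edge s %.1f lateral %.1f'%(1000*(d@ex)-12+84,1000*(d@ey)))
E
python3 g.py .5353 .2346 .0420 -77.7
```

```text
now [0.5148 0.2312 0.0428] yaw -77.60 z-axis [-0.0159 -0.0036 -0.9999] F [-8.3  -2.63 12.83] T [-0.312  1.249  0.007] w 0.0096 t 18.38
xyz mm [  1.  -20.7   0.5] rot deg [ 0.93 -0.01  0.1 ]
h 0.2 Fx -8.7 Fy -0.8 Fz 14.8 nose moment 0.447 d 0.0302
h 0.22 Fx -8.7 Fy -0.8 Fz 14.8 nose moment 0.621 d 0.0419
edge s 10.1 lateral 1.0
```

```bash
python3 snap.py o 4 300 170 200 200;  python3 - <<'E'
from h import *
t=load('topo');s=load('sideo')
def enh(d,u0,v0,w,h,f,lo,hi):
    c=cv2.resize(d['imgf'][v0:v0+h,u0:u0+w].astype('float32'),None,fx=f,fy=f,interpolation=cv2.INTER_CUBIC); return np.clip((c-lo)*255/(hi-lo),0,255).astype('uint8')
cv2.imwrite('pics/o2.png',enh(s,300,180,56,30,14,60,255))
cv2.imwrite('pics/o4.png',enh(t,216,195,30,36,15,150,245))
E
```

```text
side crop 300 170 tcp px 311.923471545188 199.14213785819936
top crop 200 200 tcp px 223.4173895986347 243.17162863053048
[0.51503111 0.23118946 0.04283535] [-7.17793467 -1.81628083 11.74477967] 18.775 0.009407474472663005
```

View pics/o2.png

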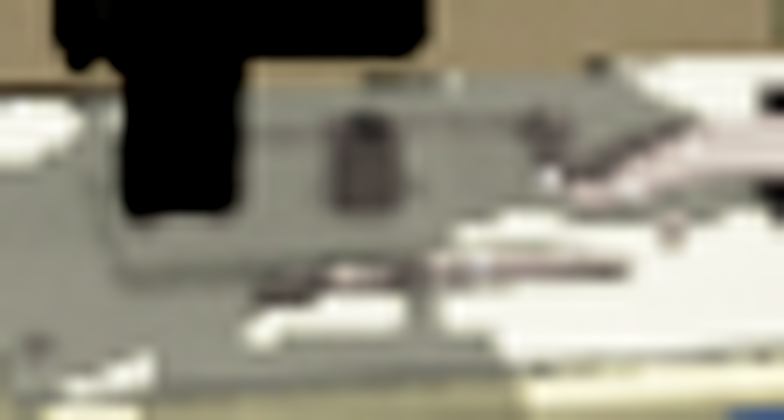

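View pics/o4.png

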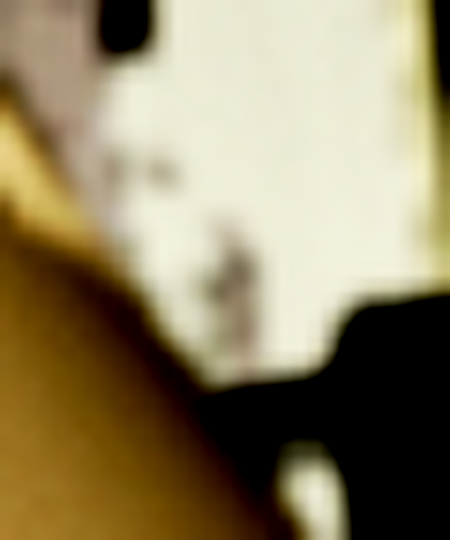

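Request:
apply_moves --increments '[{"xyz": [0.3, 0, 0.9], "rotation": [-0.2, 0, 0], "grip": 250}, {"xyz": [0.5, -2, 0.9], "rotation": [-0.3, 0, 0.1], "grip": 250}, {"xyz": [0.6, -4, 0.9], "rotation": [-0.3, 0, 0.1], "grip": 250}, {"xyz": [0.7, -6, 0.9], "rotation": [-0.3, 0, 0.1], "grip": 250}, {"xyz": [0.7, -8, 0.9], "rotation": [-0.3, 0, 0.1], "grip": 250}]'

```text
time: 19.4
ee_pos: [0.5224, 0.2329, 0.0427]
eef_rot: [0.779, -0.627, -0.007, 0.008]
ft_force: [-13.4, -4.2, 16.1]
width: 0.0097
```

```bash
python3 g.py .5353 .2346 .0420 -77.7
```

```text
now [0.5224 0.2329 0.0427] yaw -77.66 z-axis [-0.0211 -0.0044 -0.9998] F [-13.44  -4.22  16.09] T [-0.511  2.312 -0.02 ] w 0.0097 t 19.40
xyz mm [  1.1 -12.9   0.4] rot deg [1.23 0.01 0.04]
h 0.2 Fx -14.0 Fy -1.3 Fz 18.1 nose moment 0.437 d 0.0242
h 0.22 Fx -14.0 Fy -1.3 Fz 18.1 nose moment 0.717 d 0.0397
edge s 17.9 lateral 1.1
```

Request:
apply_moves --increments '[{"xyz": [0.4, -2, 0.5], "rotation": [0, 0, 0], "grip": 250}, {"xyz": [0.6, -4, 0.5], "rotation": [0, 0, 0], "grip": 250}, {"xyz": [0.7, -6, 0.5], "rotation": [0, 0, 0], "grip": 250}, {"xyz": [0.7, -7.5, 0.5], "rotation": [0, 0, 0], "grip": 250}]'

```text
time: 19.9
ee_pos: [0.5279, 0.2343, 0.0426]
eef_rot: [0.779, -0.626, -0.008, 0.01]
ft_force: [-17.0, -4.0, 18.1]
width: 0.0096
```

```bash
python3 g.py .5353 .2346 .0420 -77.7; python3 snap.py p 4 300 170 200 200;  python3 - <<'E'
from h import *
t=load('topp');s=load('sidep')
def enh(d,u0,v0,w,h,f,lo,hi):
    c=cv2.resize(d['imgf'][v0:v0+h,u0:u0+w].astype('float32'),None,fx=f,fy=f,interpolation=cv2.INTER_CUBIC); return np.clip((c-lo)*255/(hi-lo),0,255).astype('uint8')
cv2.imwrite('pics/p2.png',enh(s,300,180,56,30,14,60,255))
E
```

```text
now [0.5279 0.2343 0.0426] yaw -77.59 z-axis [-0.0242 -0.0054 -0.9997] F [-16.98  -4.    18.08] T [-0.766  3.045 -0.007] w 0.0096 t 19.90
xyz mm [ 1.3 -7.3  0.4] rot deg [ 1.42 -0.    0.11]
h 0.2 Fx -17.4 Fy -0.3 Fz 20.1 nose moment 0.351 d 0.0175
h 0.22 Fx -17.4 Fy -0.3 Fz 20.1 nose moment 0.700 d 0.0348
edge s 23.5 lateral 1.3
side crop 300 170 tcp px 316.30022064042635 198.8606203709396
top crop 200 200 tcp px 222.83724421481307 238.68396857570633
[0.52823178 0.23445144 0.04261362] [-13.78894595  -3.7365711   16.81948798] 20.3 0.009390873635973497
```

View pics/p2.png

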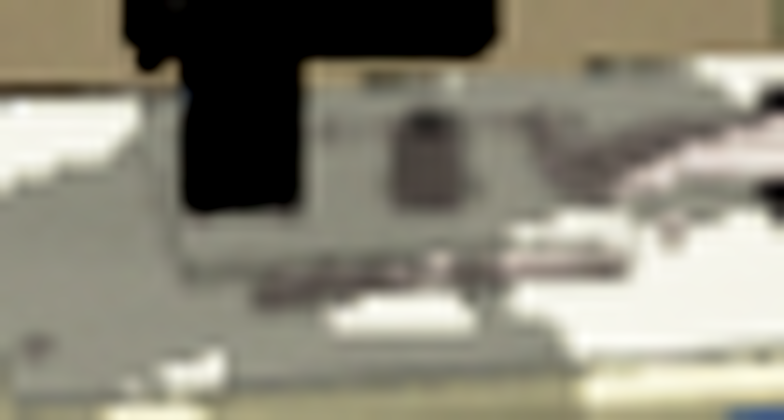

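Request:
apply_moves --increments '[{"xyz": [0.3, -2, 0.5], "rotation": [0.1, 0, 0.1], "grip": 250}, {"xyz": [0.6, -3.5, 0.5], "rotation": [0.2, 0, 0.1], "grip": 250}, {"xyz": [0.8, -5, 0.5], "rotation": [0.2, 0, 0.1], "grip": 250}, {"xyz": [0.8, -6, 0.5], "rotation": [0.2, 0, 0.1], "grip": 250}]'

```text
time: 20.8
ee_pos: [0.5329, 0.2356, 0.0426]
eef_rot: [0.779, -0.627, -0.007, 0.009]
ft_force: [-12.5, -3.8, 16.0]
width: 0.0093
```

```bash
python3 g.py .5353 .2346 .0420 -77.7
```

```text
now [0.5329 0.2356 0.0426] yaw -77.63 z-axis [-0.022  -0.0046 -0.9997] F [-12.47  -3.8   15.95] T [-5.360e-01  2.288e+00  2.000e-03] w 0.0093 t 20.80
xyz mm [ 1.5 -2.2  0.6] rot deg [1.29 0.01 0.07]
h 0.2 Fx -13.0 Fy -1.1 Fz 18.0 nose moment 0.250 d 0.0139
h 0.22 Fx -13.0 Fy -1.1 Fz 18.0 nose moment 0.510 d 0.0284
edge s 28.7 lateral 1.5
```

Request:
apply_moves --increments '[{"xyz": [0.3, -1, 0.5], "rotation": [0, 0, 0], "grip": 250}, {"xyz": [0.3, -2, 0.5], "rotation": [0, 0, 0], "grip": 250}, {"xyz": [0.3, -2.5, 0.5], "rotation": [0, 0, 0], "grip": 250}]'

```text
time: 21.18
ee_pos: [0.5335, 0.2359, 0.0426]
eef_rot: [0.779, -0.626, -0.008, 0.01]
ft_force: [-18.0, -5.4, 19.4]
width: 0.0097
```

```bash
python3 g.py .5353 .2346 .0420 -77.7
```

```text
now [0.5335 0.2359 0.0426] yaw -77.59 z-axis [-0.0251 -0.0061 -0.9997] F [-18.03  -5.43  19.43] T [-1.098  3.167  0.009] w 0.0097 t 21.18
xyz mm [ 1.6 -1.5  0.6] rot deg [ 1.48 -0.03  0.11]
h 0.2 Fx -18.8 Fy -1.5 Fz 21.4 nose moment 0.426 d 0.0199
h 0.22 Fx -18.8 Fy -1.5 Fz 21.4 nose moment 0.801 d 0.0374
edge s 29.3 lateral 1.6
```

Request:
apply_moves --increments '[{"xyz": [0.3, -2, 0.5], "rotation": [0.1, 0, 0], "grip": 250}, {"xyz": [0.3, -3.5, 0.5], "rotation": [0.2, 0, 0], "grip": 250}, {"xyz": [0.3, -3.5, 0.5], "rotation": [0.2, 0, 0], "grip": 250}]'

```text
time: 21.55
ee_pos: [0.5337, 0.2359, 0.0426]
eef_rot: [0.78, -0.626, -0.008, 0.012]
ft_force: [-22.9, -7.8, 24.7]
width: 0.0095
```

```bash
python3 g.py .5353 .2346 .0420 -77.7;python3 snap.py q 6 300 170 200 200;  python3 - <<'E'
from h import *
t=load('topq');s=load('sideq')
def enh(d,u0,v0,w,h,f,lo,hi):
    c=cv2.resize(d['imgf'][v0:v0+h,u0:u0+w].astype('float32'),None,fx=f,fy=f,interpolation=cv2.INTER_CUBIC); return np.clip((c-lo)*255/(hi-lo),0,255).astype('uint8')
cv2.imwrite('pics/q2.png',enh(s,300,180,56,30,14,60,255))
cv2.imwrite('pics/q4.png',enh(t,210,190,36,40,13,120,245))
E
```

```text
now [0.5337 0.2359 0.0426] yaw -77.54 z-axis [-0.0275 -0.0084 -0.9996] F [-22.91  -7.82  24.66] T [-1.662  4.456 -0.059] w 0.0095 t 21.55
xyz mm [ 1.6 -1.3  0.6] rot deg [ 1.64 -0.13  0.16]
h 0.2 Fx -24.0 Fy -2.8 Fz 26.7 nose moment 0.102 d 0.0038
h 0.22 Fx -24.0 Fy -2.8 Fz 26.7 nose moment 0.583 d 0.0219
edge s 29.5 lateral 1.5
side crop 300 170 tcp px 318.0961851816427 198.71498055792108
top crop 200 200 tcp px 222.57121824553653 236.83874527273014
[0.53365511 0.23586209 0.04259022] [-22.52769998  -8.5169035   25.35887461] 22.15 0.009579335116414437
```

View pics/q2.png

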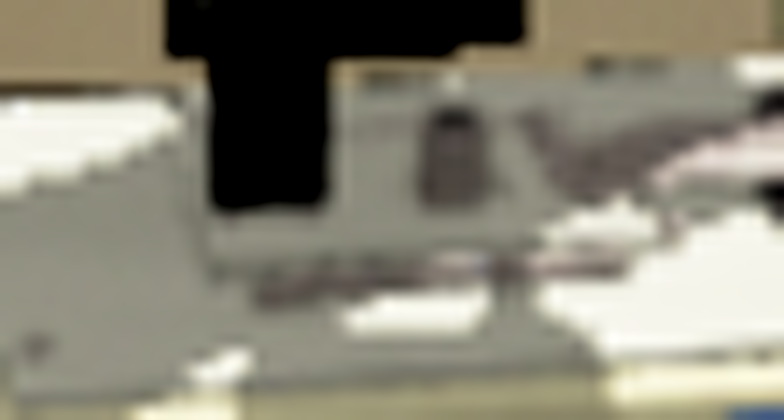

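View pics/q4.png

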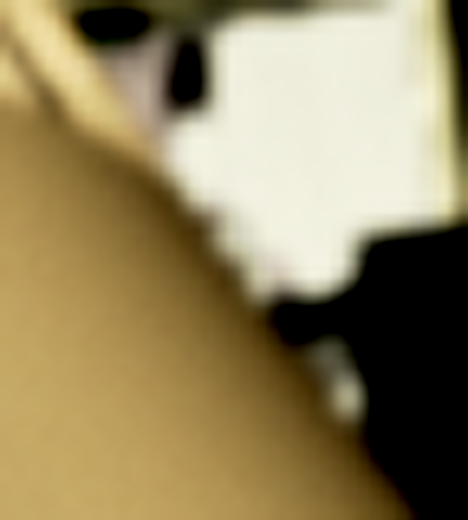

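Request:
apply_moves --increments '[{"xyz": [0, -1.5, 0.5], "rotation": [0, 0, 0], "grip": 250}, {"xyz": [0, -1, 0.5], "rotation": [-0.2, 0, 0], "grip": 250}, {"xyz": [0, -0.8, 0.5], "rotation": [-0.3, 0, 0], "grip": 250}, {"xyz": [0, -0.8, 0.5], "rotation": [-0.3, 0, 0], "grip": 250}]'

```text
time: 22.65
ee_pos: [0.5334, 0.2358, 0.0427]
eef_rot: [0.78, -0.626, -0.01, 0.015]
ft_force: [-11.8, -4.0, 16.5]
width: 0.0097
```

```bash
python3 g.py .5353 .2346 .0420 -77.7
```

```text
now [0.5334 0.2358 0.0427] yaw -77.53 z-axis [-0.0342 -0.0108 -0.9994] F [-11.82  -4.02  16.46] T [-0.873  2.028 -0.047] w 0.0097 t 22.65
xyz mm [ 1.6 -1.6  0.6] rot deg [ 2.05 -0.18  0.17]
h 0.2 Fx -12.4 Fy -1.4 Fz 18.5 nose moment 0.314 d 0.0170
h 0.22 Fx -12.4 Fy -1.4 Fz 18.5 nose moment 0.562 d 0.0305
edge s 29.2 lateral 1.5
```

```bash
python3 snap.py s 8 300 170 200 200 | tail -1;  python3 - <<'E'
from h import *
s=load('sides'); st=load('sts')
a=np.radians(12.35);ex=np.array([np.cos(a),np.sin(a),0]);ey=np.array([-ex[1],ex[0],0]);z=np.array([0,0,1.])
C=np.array(st['ee_pos']);C[2]=.055
C=C+.034*ex
f=14;u0,v0=300,178
def enh():
    c=cv2.resize(s['imgf'][v0:v0+32,u0:u0+56].astype('float32'),None,fx=f,fy=f,interpolation=cv2.INTER_CUBIC); return np.clip((c-90)*255/(230-90),0,255).astype('uint8')
out=[]
for pitch in(0,):
    im=enh(); 
    def P(x,y,h): return C+ex*x+ey*y+z*(h)
    for poly in([P(-.05,-.028,.006),P(.042,-.028,.006),P(.05,-.028,.003),P(.05,-.028,0),P(-.05,-.028,0)],[P(-.05,-.028,.006),P(-.05,.028,.006),P(.042,.028,.006),P(.042,-.028,.006)]):
        q=((proj(s,poly)-[u0,v0]+.5)*f).astype(int); cv2.polylines(im,[q],True,(0,0,255),1)
    cv2.imwrite('pics/s0.png',np.vstack([enh(),im])[:896]) 
    im2=np.vstack([enh()[60:330],im[60:330]]); cv2.imwrite('pics/s0.png',im2)
g=s['imgf'].mean(2)
for u in range(314,340,2): print(u,g[190:204,u].round().astype(int))
E
```

```text
[0.5334633  0.23582422 0.04272132] [-12.17053683  -5.59978075  15.87591494] 23.45 0.009784524708789981
314 [139 140 140 140 145 150 150 150 150 155 165 169 167 168]
316 [ 22  20  21  21  42 116 157 165 153 141 159 168 166 167]
318 [ 20  22  21  21  74 140 164 164 150 136 134 129 154 168]
320 [ 20  19  23  21  72 140 163 164 148 138 130 126 153 167]
322 [ 32  35  36  37  80 136 160 160 140 132 120 134 158 167]
324 [159 162 163 163 163 164 162 158 143 138 125 150 193 186]
326 [161 164 163 163 163 163 163 155 132 127 129 152 232 216]
328 [162 161 159 157 161 163 163 156 140 128 130 185 238 216]
330 [117 117 111 108 132 156 163 151 140 132 148 231 246 216]
332 [119 114 114 114 122 152 164 152 165 142 168 234 246 216]
334 [128 126 122 124 141 159 165 149 166 146 185 237 214 167]
336 [165 166 160 150 160 166 167 150 139 122 142 161 166 168]
338 [132 151 157 163 167 167 163 142 193 164 182 208 183 168]
```

View pics/s0.png

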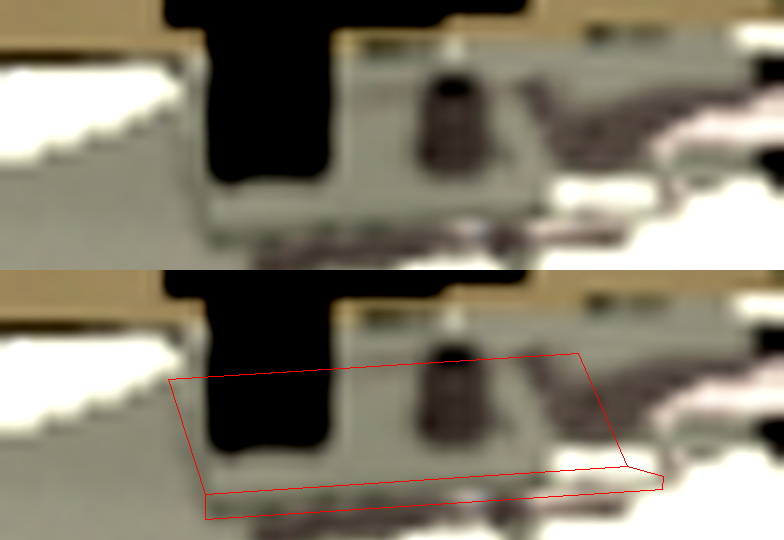

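```bash
python3 g.py .5353 .2346 .0420 -77.7; python3 -c "
from bench import r
print(r.close_job()); s=r.read_state(); print(s['time'],s['ee_pos'],s['ft_force'])"
```

```text
now [0.5335 0.2358 0.0427] yaw -77.53 z-axis [-0.0341 -0.0106 -0.9994] F [-12.17  -5.6   15.88] T [-0.848  1.997 -0.052] w 0.0098 t 23.45
xyz mm [ 1.6 -1.6  0.7] rot deg [ 2.04 -0.18  0.17]
h 0.2 Fx -13.1 Fy -2.9 Fz 17.9 nose moment 0.485 d 0.0271
h 0.22 Fx -13.1 Fy -2.9 Fz 17.9 nose moment 0.746 d 0.0418
edge s 29.3 lateral 1.5
the job is handed in; nothing more can be done
None
the job is handed in; nothing more can be done
```

The job is handed in, at about 23.5 s of the 54 s. The round mount stands in the carrier's pocket. The carrier is under the clip, up against the stop between the rails, and the gripper is still holding it and pressing it down.

**Last checks**
- **At the stop:** the carrier stopped moving about 29.3 mm ahead of the instrument's origin (30 mm nominal). The backward push rose to 24 N there, so I eased it to about 13 N.
- **Flat on the deck:** the tool height was 42.7 mm, against 42.6 mm expected for the carrier lying on the deck. In the side view, the outline of a flat carrier matched its near edge to within about 0.5°. The net downward press was about 16–18 N.
- **Mount:** it looked upright in its pocket in the last picture.

**What disagreed or could not be checked**
- **Fingertip position:** the fingertips were about 20 mm above the reported tool point, not 8 mm below it as stated. I worked from the measured height.
- **Gripper tilt:** the gripper ended tilted about 2° nose-down on the grip, while the carrier itself looked flat.
- **Sideways position:** the tool was about 1.5 mm left of my estimate of the rails' midline. The side force was low (about 3 N), so it was not jammed against a rail.
- **Seal and clip:** I could not see the seal or measure the clip's angle. That the seal is flush is judged from force and height only.

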